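Lay a tall carton down on the tilting cradle

ROBOT

A 7-joint arm with a two-finger parallel gripper is mounted at the origin on a cart in front of the work surface, level with it; the furniture and walls round the work are solid. World frame = base frame: x ahead of the robot, y to its left, z up, the work surface at z = 0. Lengths are in m, angles in rad, forces in N, time in s.
With the tool pointing down it reaches from about 0.35 to 0.9 m from the base axis. Payload 8.1 kg.
Tool frame: the origin (TCP) lies midway between the tips of the shut fingers; the grasp point (between the pads) lies 19 mm behind it; z points along the fingers, y is the direction in which the jaws open and shut (so a half turn about z gives the same grasp; the last joint's range is limited). The gripper opens to 92 mm and grips with 3 to 60 N. Pads are 19 mm wide; open, the fingers measure 130 mm over their backs; the gripper's body (75 mm by 190 mm) begins 47 mm behind the grasp point.
Start: joints at [-1.307, 0.434, 0.025, 1.573, -0.012, 1.134, -0.075], TCP at [0.224, 0.583, 0.227] pointing down, gripper open.
Joint ranges: [-2.62, 2.62], [-0.44, 2.09], [-1.27, 1.32], [0.08, 2.57], [-1.32, 4.46], [0.12, 2], [-2.74, 2.74]. Speed limits (rad/s): [2.22, 2.22, 3.01, 3.01, 3.14, 3.14, 3.14].

INTERFACE

Orientations are given as a rotation vector (axis times angle).
In Python, from cell import arm gives the robot as it stands. The module is installed in compiled form; this text tells all that it offers.
- The arm moves only by the tool jog_arm, never from a script. Its argument "increments" is a list of rows, each an object with "slide": the shift along the tool's x, y, z in mm, a list of three; "roll": the turn about the tool's z in rad; "gripper": the opening, from 0 (shut) to 1 (fully open). In form: [{"slide": [x, y, z], "roll": roll, "gripper": gripper}, ...]. A call has exactly 10 rows; each row is the pose to reach, as a shift and turn from the pose commanded when the call began, along the tool's axes at that moment; what a row does not reach only later rows make up. A row lasts 1/12 s, in which the tool goes at most 41.7 mm and 7.16 degrees, less where a joint would pass 70% of its speed; a pose out of reach is approached as far as the arm can. A call with a gripper value outside its range is refused whole. The fingers move at their own pace and stop on an object; "newtons" is the grip in N (left out, the last holds). Time passes only in rows, so rows that repeat a pose let the fingers close, or fill a call up. It gives the time, the measured TCP pose, the force and the opening at its end, in the units of the state.
- arm.observe(): the state, without advancing time (a new reading comes with each control period).
- arm.get_image(name): name is "side" or "top"; returns a dict with "frame" (480x640x3 uint8, blue, green, red), "depth" (480x640 float32, m along the optical axis (not along the pixel's ray), 0 where there is no reading), "intrinsics" (3x3 intrinsics, pixels), "dist_coeffs" ([k1, k2, p1, p2, k3] as OpenCV has them; the pictures are not rectified), "R" (3x3) and "t" (3): a world point X has camera coordinates R X + t. Camera axes: x right, y down, z forward; pixel columns grow to the right and rows downward; lengths in m; the calibration is good to about 2 mm. A picture is of the moment at which its call begins.
- arm.sign_off(): hands the job in, once; it reports no verdict.
The state is a dict: "clock": time; "joints": joint angles; "dq": joint speeds; "joint_efforts": joint torques, N m; "position": TCP position; "ee_rot": TCP orientation; "force": force on the tool from outside, world axes, zero at the start; "ft_torque": the same for the moment, N m; "width": opening from 0.0 (shut) to 1.0 (fully open).
Only numpy, scipy, OpenCV 4.12 (cv2) and the standard library are available. Lean on these libraries where they do the work, as an engineer would, in place of code of your own. Each camera call takes 0.05 s, during which the arm holds its last target.

TASK

Slide the tall standing carton up against the low sill of the cradle, keeping it upright, then push high on its labelled side so that it tips over the sill and leans on the raised backrest. Then press the carton and backrest gently down until both lie flat, and hold it pressed firmly home with about 15 newtons for half a second to bed it on the felt, so that the carton rests squared up in the middle of the cradle with its label facing up, ready to be stamped, and let go. Do not let it slam down, and never press it harder than about 30 newtons, and leave the other things where they stand.

Things in the scene. Friction and masses are not known exactly. Their poses are not given: they have to be found in the camera images.
- carton_mid (a point): centre of a standing kraft carton, 80 deep x 100 wide x 150 mm tall, about 0.45 kg (varies), not to be gripped. z: along its height, up at first; x: its depth, white label on the -x face, away from the cradle; y: its width. It starts 30 to 60 mm short of the sill, up to 0.25 rad askew. Pushed below 45 mm height it slides (2 to 4 N); pushed higher before the sill it may topple early.
- cradle: fixed cradle: base plate 150x120 mm with an aluminium sill, 14 mm high, 6 mm thick, across its front: the stop for the carton's base. Origin: on the worktop under the middle of the sill's outer face. x: level, from the sill along the plate, the way the carton is laid (robot's right); y: along the sill; z up. A carton lying flat spans 14 to 94 mm above the worktop, its base 10 to 25 mm out over the sill.
- backrest (a joint): angle (rad) of the backrest, a flap with blue felt face, 110 mm wide, 130 mm long, hinged at the sill's top edge, 6 mm behind its outer face: 0 is flat, 0.73 to 0.91 (raised, sloping away from the carton) at the start. Its stiff hinge (0.6 N m) stays where it is left, also under the leaning carton; pressing the carton's upper end with 5 to 8 N lowers both.
- gift_box_square: bystander: square kraft gift box 66x66x48 mm, origin at the centre of its underside
- gift_box_low: bystander: square kraft gift box 66x66x46 mm, origin at the centre of its underside
- sweet_tin: bystander: round tin with brown lid, 65 mm across, 40 mm high, origin at the centre of its underside
- choc_bar: bystander: flat bar in blue wrapper 64x140x12 mm, origin at the centre of its underside

How it is judged:
On the way, in this order (a step that is already met when the one before it is completed fails the run):
1. the carton stands upright with its base against the sill (x of carton_mid in the frame of cradle above -0.05 m and angle between carton_mid's own z axis and vertical below 0.15 rad), for 0.1 s.
2. the carton leans on the raised backrest (angle between carton_mid's own z axis and vertical between 0.5 and 1.2 rad and contact force between carton and backrest above 0.2 N), for 0.1 s.
3. the carton, lying flat on the flat backrest, is pressed firmly home (angle between carton_mid's own x axis and vertical above 3.02 rad and value of joint backrest below 0.06 rad and contact force between any of the fingers, the arm and carton above 8 N), for 0.3 s.
At the end, for the whole second after the job is handed in: The backrest is flat (under 0.06 rad) and the carton lies flat on it at rest, label side up, squared with the cradle within 0.17 rad and centred across it within 22 mm, its centre 35 to 85 mm behind the sill's outer face (angle between carton_mid's own x axis and vertical above 3.02 rad and value of joint backrest below 0.06 rad and x of carton_mid in the frame of cradle between 0.035 and 0.085 m and y of carton_mid in the frame of cradle between -0.022 and 0.022 m and angle between the y axis of carton_mid and the y axis of cradle, either way round below 0.17 rad and z of carton_mid in the frame of cradle below 0.062 m and linear speed of carton below 0.02 m/s); the robot touches nothing.
It fails at once if the carton turns faster than 6 rad/s (slams down) (angular speed of carton above 6 rad/s).
It fails at once if the robot presses the carton with more than 38 N (contact force between any of the fingers, the arm and carton above 38 N).
It fails at once if a bystander is moved by more than 30 mm (distance of any of gift_box_square, gift_box_low, sweet_tin, choc_bar from where it was at the start of the episode above 0.03 m).
It also fails if it takes over 50 s, if anything falls off the work surface, if the arm or the gripper's body presses on something with over 40 N, if the wrist force passes 120 N, or if a joint passes its speed limit or range.

## Working session

There is one attempt and no reset: what is moved stays moved. The work goes in short steps, Python scripts to look and compute and a tool call to move; the robot and the scene stay as the last step left them, time stands still between calls to the robot, and variables do not carry over. Pictures are saved under pics/ and viewed, and the job is handed in when it is done.

Besides the shell and the picture viewer there is one more tool, called after ">>>" by a JSON object that holds its "name" and its "arguments", one argument or row to a line. jog_arm: Moves the arm, as the interface text tells. Its arguments: {"type":"object","properties":{"increments":{"type":"array"},"newtons":{"type":"number"}},"required":["increments"]}

```bash
mkdir -p pics; python3 - <<'E'
from cell import arm
import cv2,numpy as np
s=arm.observe();print(s)
for n in ("side","top"):
    d=arm.get_image(n);cv2.imwrite(f"pics/{n}0.png",d["frame"]);np.savez(f"{n}0.npz",**d)
    print(n,d["intrinsics"],d["dist_coeffs"],d["R"],d["t"], -np.array(d["R"]).T@d["t"])
E
```

```text
{'clock': 0.0, 'joints': array([-1.30660056,  0.43522007,  0.02501258,  1.57410727, -0.01157831,
        1.13400025, -0.07511293]), 'dq': array([-0.00068935,  0.00010703,  0.00094275, -0.00022123, -0.00066097,
       -0.0015503 ,  0.00152901]), 'joint_efforts': array([-4.67650116e-04, -6.67862034e+01,  9.84622948e-01, -3.14454782e+01,
       -6.05442119e-02,  4.31448966e-02,  1.67554613e-04]), 'position': array([0.22403837, 0.58291128, 0.22594332]), 'ee_rot': array([-5.73085847e-01, -3.08876572e+00,  2.49212176e-03]), 'force': array([-0.18402815, -0.81336897,  0.10345194]), 'ft_torque': array([-0.00217588, -0.00287963, -0.03253878]), 'width': 0.9983816693349615}
side [[601.81307547   0.         320.85961874]
 [  0.         601.81307547 231.83181011]
 [  0.           0.           1.        ]] [0.02403402 0.         0.         0.         0.        ] [[ 0.42534316 -0.90482496 -0.01936466]
 [-0.43266652 -0.18450304 -0.88247284]
 [ 0.79491061  0.38373223 -0.46996458]] [-0.33344351  0.29340458  0.87295849] [-0.42514971 -0.58255628  0.66272411]
top [[533.6321795    0.         316.02054973]
 [  0.         533.6321795  235.24326885]
 [  0.           0.           1.        ]] [0.00980461 0.         0.         0.         0.        ] [[-0.02567568 -0.99959246 -0.01247683]
 [-0.98820221  0.02726424 -0.15070851]
 [ 0.15098726  0.00846008 -0.98849951]] [-0.11584794  0.55669763  1.23909573] [ 0.36006768 -0.14146152  1.30729917]
```

View pics/side0.png

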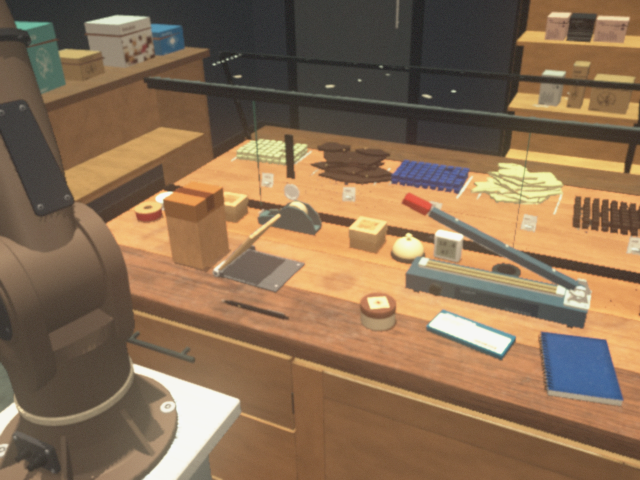

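View pics/top0.png

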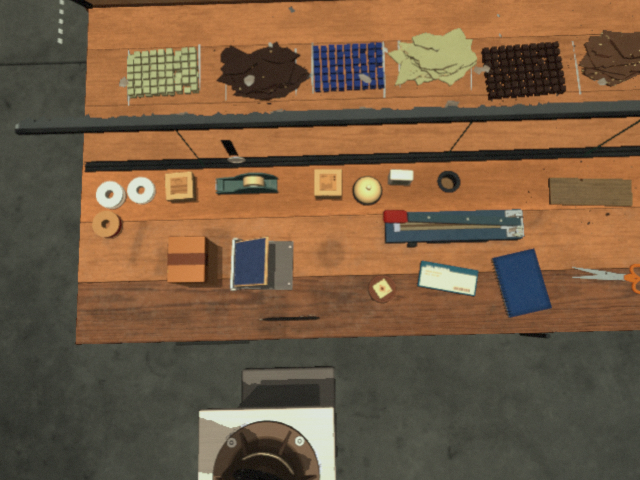

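```bash
cat > h.py <<'E'
import cv2,numpy as np
def wpts(d):
    K=np.array(d["intrinsics"]);D=np.array(d["dist_coeffs"]);R=np.array(d["R"]);t=np.array(d["t"])
    h,w=d["depth"].shape
    uv=np.stack(np.meshgrid(np.arange(w),np.arange(h)),-1).reshape(-1,1,2).astype(float)
    n=cv2.undistortPoints(uv,K,D).reshape(h,w,2)
    z=d["depth"];P=np.stack([n[...,0]*z,n[...,1]*z,z],-1)
    return (P-t)@R
def ray(d,uv,z):
    K=np.array(d["intrinsics"]);D=np.array(d["dist_coeffs"]);R=np.array(d["R"]);t=np.array(d["t"])
    n=cv2.undistortPoints(np.array(uv,float).reshape(-1,1,2),K,D).reshape(-1,2)
    v=np.c_[n,np.ones(len(n))]@R; c=-R.T@t
    return c+v*((z-c[2])/v[:,2])[:,None]
E
python3 - <<'E'
import cv2,numpy as np
from h import *
d=dict(np.load("top0.npz"));P=wpts(d)
f=d["frame"]
cv2.imwrite("pics/topc.png",cv2.resize(f[215:310,150:310],None,fx=5,fy=5,interpolation=cv2.INTER_CUBIC))
s=dict(np.load("side0.npz"))
cv2.imwrite("pics/sidec.png",cv2.resize(s["frame"][170:330,120:330],None,fx=3.7,fy=3.7,interpolation=cv2.INTER_CUBIC))
roi=np.zeros(f.shape[:2],bool);roi[225:300,150:310]=1
m=((P[...,2]>.142)&(P[...,2]<.16)&roi).astype(np.uint8)
cs,_=cv2.findContours(m,0,2);c=max(cs,key=cv2.contourArea)
p=ray(d,c[:,0],.15);r=cv2.minAreaRect((p[:,:2]*1000).astype(np.float32));print("carton top",r,cv2.boxPoints(r))
for v in (245,262,280): print(v,[(u,*(P[v,u]*1000).round().astype(int)) for u in range(222,300,3)])
E
```

```text
carton top ((492.3234558105469, 154.43173217773438), (82.5831298828125, 101.15320587158203), 88.91948699951172) [[440.9772  114.10124]
 [542.1124  112.19377]
 [543.6697  194.76222]
 [442.5345  196.6697 ]]
245 [(222, np.int64(542), np.int64(104), np.int64(-2)), (225, np.int64(541), np.int64(96), np.int64(0)), (228, np.int64(541), np.int64(88), np.int64(0)), (231, np.int64(541), np.int64(81), np.int64(0)), (234, np.int64(539), np.int64(71), np.int64(14)), (237, np.int64(538), np.int64(62), np.int64(23)), (240, np.int64(536), np.int64(54), np.int64(30)), (243, np.int64(535), np.int64(45), np.int64(40)), (246, np.int64(533), np.int64(37), np.int64(50)), (249, np.int64(531), np.int64(28), np.int64(64)), (252, np.int64(530), np.int64(20), np.int64(70)), (255, np.int64(528), np.int64(11), np.int64(81)), (258, np.int64(527), np.int64(3), np.int64(90)), (261, np.int64(526), np.int64(-4), np.int64(96)), (264, np.int64(524), np.int64(-12), np.int64(106)), (267, np.int64(524), np.int64(-19), np.int64(109)), (270, np.int64(538), np.int64(-16), np.int64(6)), (273, np.int64(537), np.int64(-24), np.
[... 2331 characters left out ...]
, np.int64(446), np.int64(4), np.int64(90)), (261, np.int64(445), np.int64(-4), np.int64(103)), (264, np.int64(445), np.int64(-12), np.int64(107)), (267, np.int64(445), np.int64(-18), np.int64(107)), (270, np.int64(452), np.int64(-15), np.int64(6)), (273, np.int64(452), np.int64(-22), np.int64(3)), (276, np.int64(452), np.int64(-29), np.int64(-1)), (279, np.int64(451), np.int64(-37), np.int64(4)), (282, np.int64(451), np.int64(-44), np.int64(4)), (285, np.int64(451), np.int64(-52), np.int64(3)), (288, np.int64(450), np.int64(-59), np.int64(6)), (291, np.int64(451), np.int64(-66), np.int64(0)), (294, np.int64(450), np.int64(-74), np.int64(2)), (297, np.int64(450), np.int64(-81), np.int64(0))]
```

View pics/topc.png

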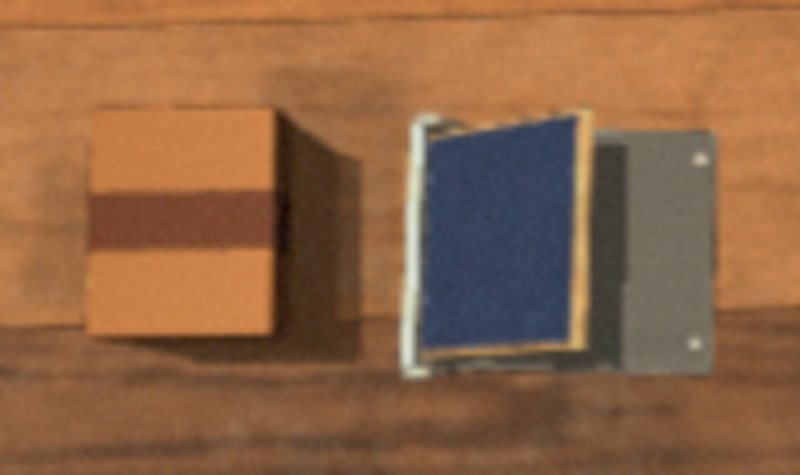

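View pics/sidec.png

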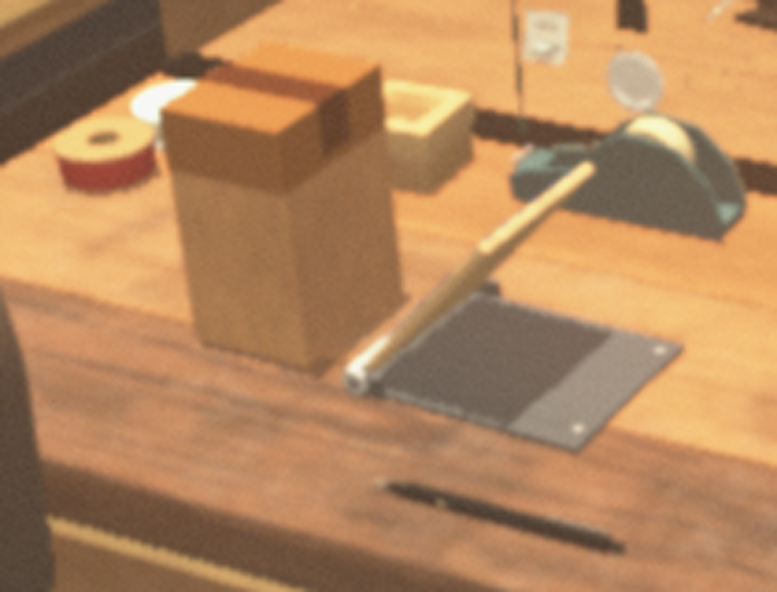

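```bash
python3 - <<'E'
import cv2,numpy as np
from h import *
d=dict(np.load("top0.npz"))
f=lambda x,y:(150+(x+.5)/5-.5,215+(y+.5)/5-.5)
A=ray(d,[f(412,115),f(401,378)],.014)*1000;B=ray(d,[f(715,133),f(711,374)],.004)*1000
T=ray(d,[f(592,110),f(586,350)],.107)*1000
print(A.round(1),B.round(1),T.round(1))
for n,Q in(("sill",A),("plate",B),("flap",T)): e=Q[0]-Q[1];print(n,Q.mean(0).round(1),"yaw",np.arctan2(-e[0],0*0+e[1]) , np.degrees(np.arctan2(e[1],e[0])),np.linalg.norm(e))
print(ray(d,[f(95,109),f(276,109),f(275,336),f(87,336)],.15)*1000)
E
```

```text
[[557.4  75.9  14. ]
 [429.   81.5  14. ]] [[545.9 -72.1   4. ]
 [427.5 -67.9   4. ]] [[543.3 -21.8 107. ]
 [434.4 -17.8 107. ]]
sill [493.2  78.7  14. ] yaw -1.6139777613339557 -2.4741139524085183 128.5780064745619
plate [486.7 -70.    4. ] yaw -1.6062554508517088 -2.0316581536861493 118.48318618068753
flap [488.8 -19.8 107. ] yaw -1.6075653051035 -2.106707274091038 109.01746381097661
[[543.20788142 192.62656549 150.        ]
 [541.00980802 112.90661901 150.        ]
 [441.35718305 112.74589962 150.        ]
 [443.55629584 194.48122844 150.        ]]
```

```bash
python3 - <<'E'
import cv2,numpy as np
from h import *
from scipy.spatial.transform import Rotation as Ro
from cell import arm
d=dict(np.load("side0.npz"));t=dict(np.load("top0.npz"))
f=lambda x,y:(120+(x+.5)/3.7-.5,170+(y+.5)/3.7-.5)
print("carton top side-view L,front,R,", (ray(d,[f(163,112),f(285,137),f(383,66),f(262,42)],.15)*1000).round(1).tolist())
print("carton bottom", (ray(d,[f(200,342),f(313,372),f(405,300)],0)*1000).round(1).tolist())
print("sill near end top outer", (ray(d,[f(346,374)],.014)*1000).round(1))
# subpixel edges in top: carton rect via color mask
fr=t["frame"];hsv=cv2.cvtColor(fr,cv2.COLOR_BGR2HSV)
R=Ro.from_rotvec(arm.observe()["ee_rot"]).as_matrix();print(R.round(3))
for n,u in(("boxsq",[(179,186),(106,224),(318,185)]),): print(n,(ray(t,u,.03)*1000).round())
w=np.array([.492,.154,.245])-arm.observe()["position"];print("slide",(R.T@w*1000).round(1))
print("angle tool y",np.degrees(np.arctan2(R[1,1],R[0,1])))
E
```

```text
carton top side-view L,front,R, [[441.6, 189.2, 150.0], [441.5, 108.0, 150.0], [541.8, 111.7, 150.0], [543.6, 197.2, 150.0]]
carton bottom [[445.5, 191.9, 0.0], [443.9, 111.6, 0.0], [534.8, 108.5, 0.0]]
sill near end top outer [[431.1  78.8  14. ]]
[[-0.933  0.359 -0.   ]
 [ 0.359  0.933 -0.001]
 [-0.    -0.001 -1.   ]]
boxsq [[ 687.  204.   30.]
 [ 597.  381.   30.]
 [ 680. -139.   30.]]
slide [-404.  -304.4  -18.5]
angle tool y 68.98187834720471
```

>>> {"name": "jog_arm", "arguments": {
  "increments": [
    {"slide": [-30, -23, -15], "roll": -0.05, "gripper": 1},
    {"slide": [-60, -46, -20], "roll": -0.1, "gripper": 1},
    {"slide": [-90, -69, -20], "roll": -0.15, "gripper": 1},
    {"slide": [-120, -92, -20], "roll": -0.2, "gripper": 1},
    {"slide": [-150, -115, -20], "roll": -0.25, "gripper": 1},
    {"slide": [-180, -138, -20], "roll": -0.3, "gripper": 1},
    {"slide": [-210, -161, -20], "roll": -0.35, "gripper": 1},
    {"slide": [-240, -184, -20], "roll": -0.36, "gripper": 1},
    {"slide": [-270, -207, -20], "roll": -0.36, "gripper": 1},
    {"slide": [-300, -227, -20], "roll": -0.36, "gripper": 1}
  ]
}}

```text
clock: 0.93
position: [0.4232, 0.2616, 0.2466]
ee_rot: [-0.011, -3.141, 0.0]
force: [-0.2, 0.4, -0.3]
width: 1.003
```

```bash
cat > go.py <<'E'
import sys,numpy as np
from scipy.spatial.transform import Rotation as Ro
from cell import arm
def st():
    s=arm.observe();R=Ro.from_rotvec(s["ee_rot"]).as_matrix()
    print("t",round(s["clock"],2),"pos",(s["position"]*1000).round(1),"F",s["force"].round(1),"w",round(s["width"],3),"ang",round(np.degrees(np.arctan2(R[1,1],R[0,1])),2),"z",R[:,2].round(3))
    return s,R
if __name__=="__main__":
    s,R=st()
    if len(sys.argv)>3:
        print("slide",(R.T@(np.array(sys.argv[1:4],float)-s["position"]*1000)).round(1))
E
python3 go.py 492 153 240
```

```text
t 0.93 pos [423.2 261.6 246.6] F [-0.2  0.4 -0.3] w 1.003 ang 89.59 z [-0. -0. -1.]
slide [ -69.6 -108.1    6.6]
```

>>> {"name": "jog_arm", "arguments": {
  "increments": [
    {"slide": [-15, -22, 2], "roll": 0, "gripper": 1},
    {"slide": [-30, -44, 4], "roll": 0, "gripper": 1},
    {"slide": [-45, -66, 6], "roll": 0, "gripper": 1},
    {"slide": [-60, -88, 6], "roll": 0, "gripper": 1},
    {"slide": [-67, -102, 6], "roll": 0, "gripper": 1},
    {"slide": [-69, -109, 6], "roll": 0, "gripper": 1},
    {"slide": [-69, -109, 6], "roll": 0, "gripper": 1},
    {"slide": [-69, -109, 6], "roll": 0, "gripper": 1},
    {"slide": [-69, -109, 6], "roll": 0, "gripper": 1},
    {"slide": [-69, -109, 6], "roll": 0, "gripper": 1}
  ]
}}

```text
clock: 1.77
position: [0.4904, 0.1559, 0.2407]
ee_rot: [-0.007, -3.141, -0.001]
force: [-0.1, 0.6, 0.4]
width: 1.001
```

```bash
python3 go.py 492 153 160; python3 - <<'E'
from cell import arm
import cv2
d=arm.get_image("side");cv2.imwrite("pics/s1.png",d["frame"])
E
```

```text
t 1.77 pos [490.4 155.9 240.7] F [-0.1  0.6  0.4] w 1.001 ang 89.74 z [-0.     0.001 -1.   ]
slide [-1.7 -3.  80.7]
```

View pics/s1.png

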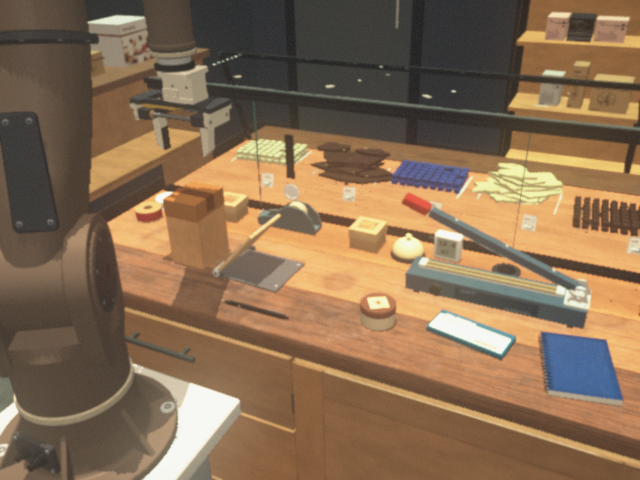

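>>> {"name": "jog_arm", "arguments": {
  "increments": [
    {"slide": [-2, -3, 15], "roll": 0, "gripper": 1},
    {"slide": [-2, -3, 30], "roll": 0, "gripper": 1},
    {"slide": [-2, -3, 45], "roll": 0, "gripper": 1},
    {"slide": [-2, -3, 60], "roll": 0, "gripper": 1},
    {"slide": [-2, -3, 70], "roll": 0, "gripper": 1},
    {"slide": [-2, -3, 76], "roll": 0, "gripper": 1},
    {"slide": [-2, -3, 76], "roll": 0, "gripper": 1},
    {"slide": [-2, -3, 76], "roll": 0, "gripper": 1},
    {"slide": [-2, -3, 76], "roll": 0, "gripper": 1},
    {"slide": [-2, -3, 76], "roll": 0, "gripper": 1}
  ]
}}

```text
clock: 2.65
position: [0.4935, 0.1517, 0.1655]
ee_rot: [0.011, 3.14, 0.001]
force: [-0.4, 1.2, 0.2]
width: 1.001
```

```bash
python3 go.py 492 153 90; python3 - <<'E'
from cell import arm
import cv2
d=arm.get_image("side");cv2.imwrite("pics/s2.png",cv2.resize(d["frame"][80:280,90:330],None,fx=3.3,fy=3,interpolation=cv2.INTER_CUBIC))
E
```

```text
t 2.65 pos [493.5 151.7 165.5] F [-0.4  1.2  0.2] w 1.001 ang 89.61 z [ 0.001  0.001 -1.   ]
slide [ 1.6  1.3 75.5]
```

View pics/s2.png

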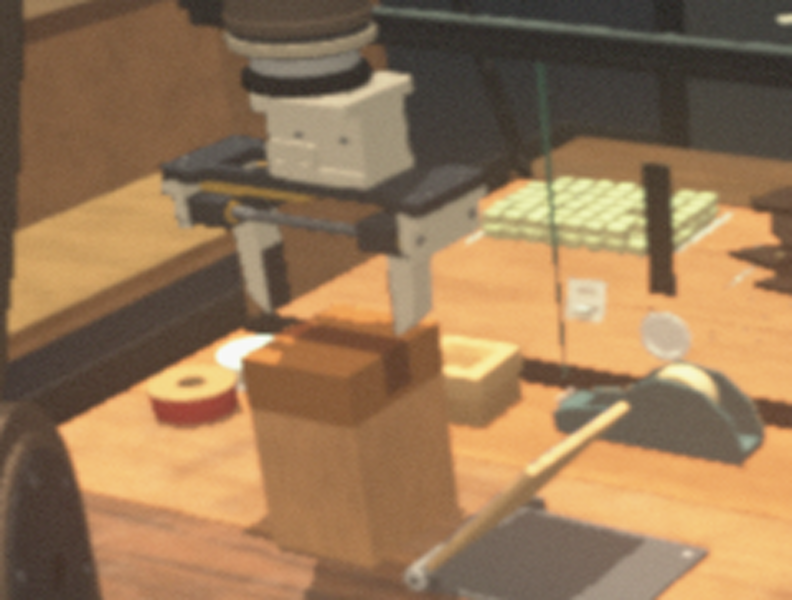

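```bash
cat >> h.py <<'E'
def proj(d,P):
    R=np.array(d["R"]);r,_=cv2.Rodrigues(R)
    return cv2.projectPoints(np.array(P,float),r,np.array(d["t"],float),np.array(d["intrinsics"]),np.array(d["dist_coeffs"]))[0].reshape(-1,2)
E
python3 - <<'E'
from cell import arm
import cv2
from h import *
d=arm.get_image("side");p=arm.observe()["position"]
F=d["frame"][80:280,90:330];I=cv2.resize(F,None,fx=3.3,fy=3,interpolation=cv2.INTER_CUBIC)
q=lambda P:[tuple(np.round([(x-90+.5)*3.3-.5,(y-80+.5)*3-.5]).astype(int).tolist()) for x,y in proj(d,P)]
for s in(1,-1):
    L=q([p+[s2*.0095,s*(.046+o),0] for s2,o in((1,0),(1,.019),(-1,.019),(-1,0))])
    cv2.polylines(I,[np.array(L)],True,(0,255,0),1)
L=q([[.542,.113,.15],[.542,.193,.15],[.442,.193,.15],[.442,.113,.15]]);cv2.polylines(I,[np.array(L)],True,(255,0,0),1)
L=q([[.542,.113,0],[.542,.193,0],[.442,.193,0],[.442,.113,0]]);cv2.polylines(I,[np.array(L)],True,(255,0,0),1)
cv2.imwrite("pics/s3.png",I)
E
```

```text
(no output)
```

View pics/s3.png

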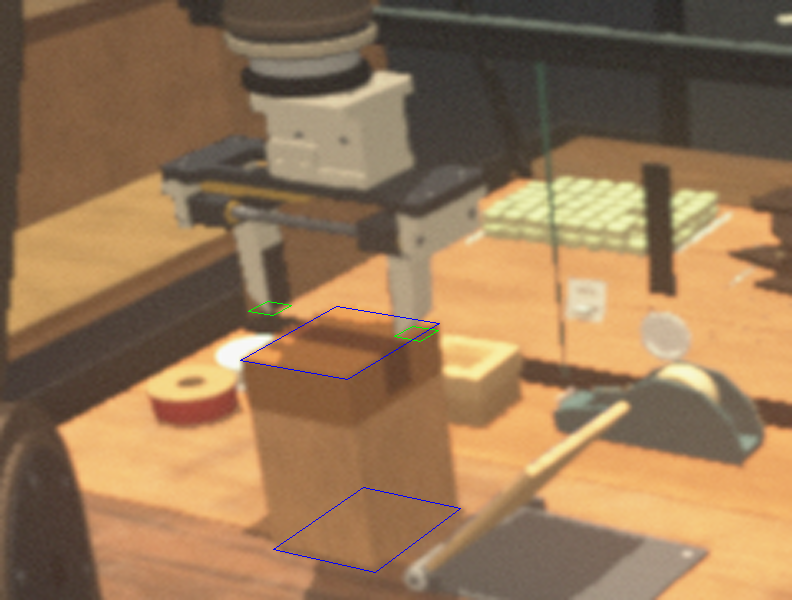

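>>> {"name": "jog_arm", "arguments": {
  "increments": [
    {"slide": [1, 0, 4], "roll": 0, "gripper": 1},
    {"slide": [1, 0, 8], "roll": 0, "gripper": 1},
    {"slide": [1, 0, 12], "roll": 0, "gripper": 1},
    {"slide": [1, 0, 16], "roll": 0, "gripper": 1},
    {"slide": [1, 0, 20], "roll": 0, "gripper": 1},
    {"slide": [1, 0, 24], "roll": 0, "gripper": 1},
    {"slide": [1, 0, 28], "roll": 0, "gripper": 1},
    {"slide": [1, 0, 28], "roll": 0, "gripper": 1},
    {"slide": [1, 0, 28], "roll": 0, "gripper": 1},
    {"slide": [1, 0, 28], "roll": 0, "gripper": 1}
  ]
}}

```text
clock: 3.58
position: [0.4921, 0.1515, 0.1368]
ee_rot: [0.011, 3.141, 0.0]
force: [0.2, 0.1, 0.4]
width: 0.994
```

```bash
cat > ov.py <<'E'
import sys,cv2
from cell import arm
from h import *
from go import st
def snap(name,u0=90,v0=80,w=240,h=200,cam="side"):
    d=arm.get_image(cam)
    cv2.imwrite(f"pics/{name}.png",cv2.resize(d["frame"][v0:v0+h,u0:u0+w],None,fx=3,fy=3,interpolation=cv2.INTER_CUBIC))
    np.savez(f"{name}.npz",**d);return d
if __name__=="__main__":
    st();snap(sys.argv[1],*(int(a) for a in sys.argv[2:6]),*(sys.argv[6:7]))
E
python3 ov.py s4; python3 go.py
```

```text
t 3.58 pos [492.1 151.5 136.8] F [0.2 0.1 0.4] w 0.994 ang 89.6 z [ 0.  0. -1.]
t 3.63 pos [492.2 151.5 136.9] F [-0.1  0.8  0.1] w 1.001 ang 89.6 z [ 0.  0. -1.]
```

View pics/s4.png

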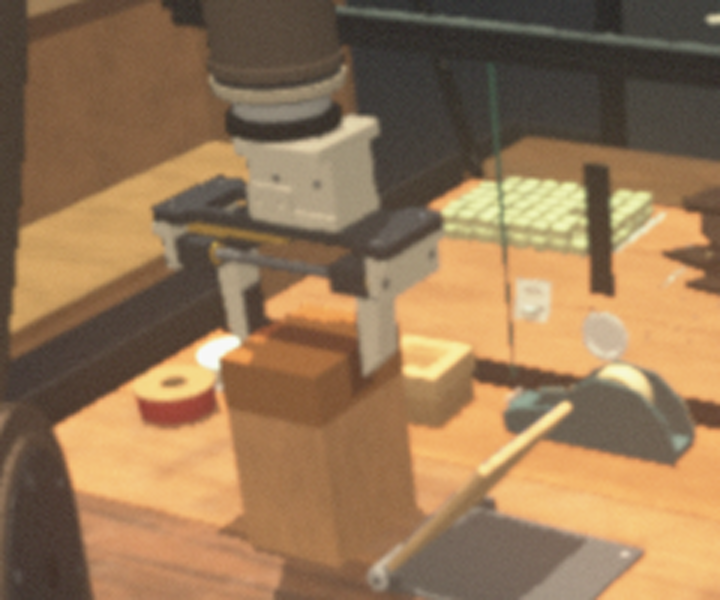

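>>> {"name": "jog_arm", "arguments": {
  "increments": [
    {"slide": [0, 0, 8], "roll": 0, "gripper": 1},
    {"slide": [0, 0, 16], "roll": 0, "gripper": 1},
    {"slide": [0, 0, 24], "roll": 0, "gripper": 1},
    {"slide": [0, 0, 32], "roll": 0, "gripper": 1},
    {"slide": [0, 0, 38], "roll": 0, "gripper": 1},
    {"slide": [0, 0, 42], "roll": 0, "gripper": 1},
    {"slide": [0, 0, 45], "roll": 0, "gripper": 1},
    {"slide": [0, 0, 45], "roll": 0, "gripper": 1},
    {"slide": [0, 0, 45], "roll": 0, "gripper": 0.94},
    {"slide": [0, 0, 45], "roll": 0, "gripper": 0.94}
  ],
  "newtons": 3
}}

```text
clock: 4.47
position: [0.4922, 0.1516, 0.092]
ee_rot: [0.011, 3.141, 0.001]
force: [-1.0, 1.4, -0.9]
width: 0.95
```

```bash
python3 ov.py s5; python3 go.py
```

```text
t 4.47 pos [492.2 151.6  92. ] F [-1.   1.4 -0.9] w 0.95 ang 89.61 z [ 0.001  0.    -1.   ]
t 4.52 pos [492.2 151.7  92. ] F [-0.7  0.3 -0.6] w 0.947 ang 89.61 z [ 0.  0. -1.]
```

View pics/s5.png

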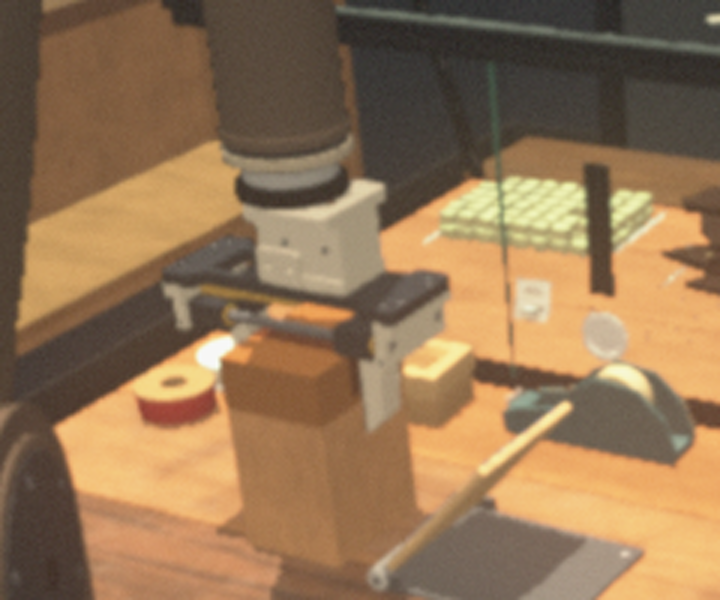

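>>> {"name": "jog_arm", "arguments": {
  "increments": [
    {"slide": [0, -2, 0], "roll": 0.01, "gripper": 0.94},
    {"slide": [0, -4, 0], "roll": 0.02, "gripper": 0.94},
    {"slide": [0, -7, 0], "roll": 0.03, "gripper": 0.94},
    {"slide": [0, -10, 0], "roll": 0.03, "gripper": 0.94},
    {"slide": [0, -13, 0], "roll": 0.03, "gripper": 0.94},
    {"slide": [0, -16, 0], "roll": 0.03, "gripper": 0.94},
    {"slide": [0, -19, 0], "roll": 0.03, "gripper": 0.94},
    {"slide": [0, -22, 0], "roll": 0.03, "gripper": 0.94},
    {"slide": [0, -25, 0], "roll": 0.03, "gripper": 0.94},
    {"slide": [0, -25, 0], "roll": 0.03, "gripper": 0.94}
  ]
}}

```text
clock: 5.35
position: [0.4928, 0.1271, 0.0925]
ee_rot: [0.058, 3.139, 0.003]
force: [0.3, 6.0, 6.3]
width: 1.0
```

```bash
python3 ov.py s6; python3 go.py
```

```text
t 5.35 pos [492.8 127.1  92.5] F [0.3 6.  6.3] w 1.0 ang 87.89 z [ 0.002  0.002 -1.   ]
t 5.4 pos [492.8 127.2  92.5] F [0.2 5.7 7.2] w 0.999 ang 87.89 z [ 0.002  0.002 -1.   ]
```

View pics/s6.png

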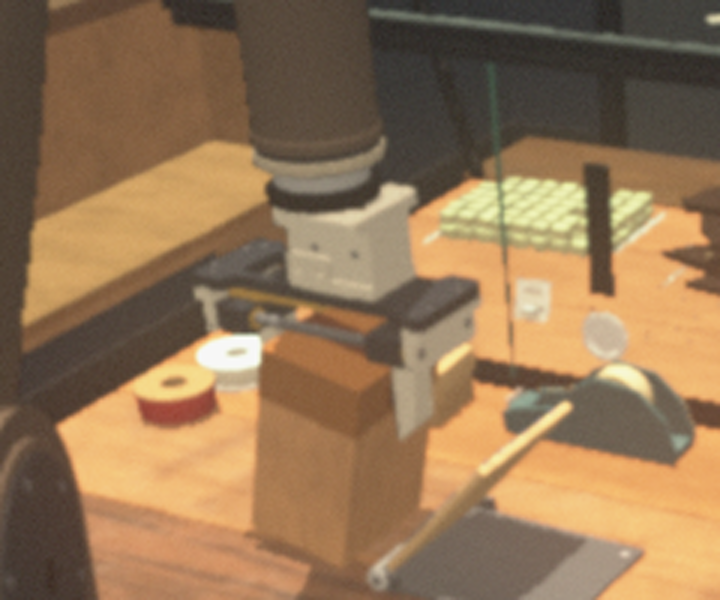

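>>> {"name": "jog_arm", "arguments": {
  "increments": [
    {"slide": [0, 2, 0], "roll": 0, "gripper": 1},
    {"slide": [0, 4, 0], "roll": 0, "gripper": 1},
    {"slide": [0, 6, 0], "roll": 0, "gripper": 1},
    {"slide": [0, 8, 0], "roll": 0, "gripper": 1},
    {"slide": [0, 10, 0], "roll": 0, "gripper": 1},
    {"slide": [0, 12, 0], "roll": 0, "gripper": 1},
    {"slide": [0, 13, 0], "roll": 0, "gripper": 1},
    {"slide": [0, 14, 0], "roll": 0, "gripper": 1},
    {"slide": [0, 14, 0], "roll": 0, "gripper": 1},
    {"slide": [0, 14, 0], "roll": 0, "gripper": 1}
  ],
  "newtons": 15
}}

```text
clock: 6.23
position: [0.4923, 0.1405, 0.0917]
ee_rot: [-0.058, -3.141, -0.0]
force: [-0.3, 0.8, -0.0]
width: 1.006
```

```bash
python3 ov.py s7; python3 go.py
```

```text
t 6.23 pos [492.3 140.5  91.7] F [-0.3  0.8 -0. ] w 1.006 ang 87.9 z [-0.  0. -1.]
t 6.28 pos [492.3 140.5  91.8] F [-0.5  1.3  0.1] w 1.001 ang 87.89 z [-0.  0. -1.]
```

View pics/s7.png

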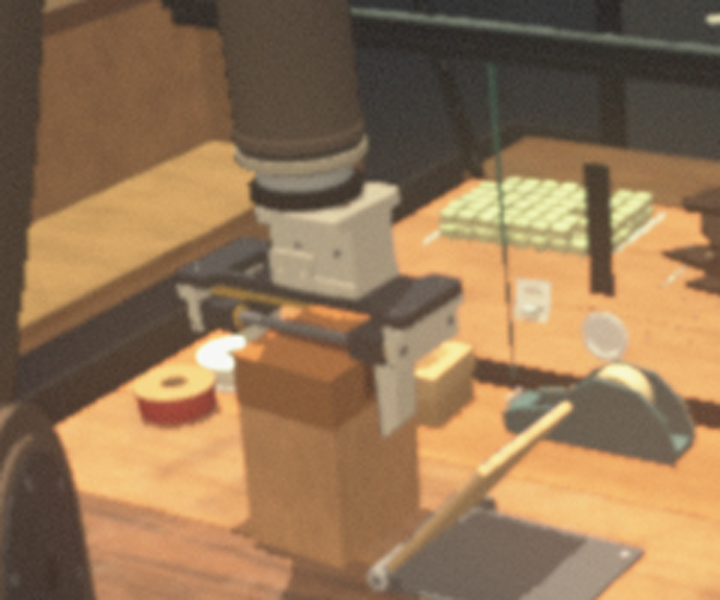

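>>> {"name": "jog_arm", "arguments": {
  "increments": [
    {"slide": [0, 2, 0], "roll": 0, "gripper": 1},
    {"slide": [0, 4, 0], "roll": 0, "gripper": 1},
    {"slide": [0, 6, 0], "roll": 0, "gripper": 1},
    {"slide": [0, 7, 0], "roll": 0, "gripper": 1},
    {"slide": [0, 7, 0], "roll": 0, "gripper": 0.95},
    {"slide": [0, 7, 0], "roll": 0, "gripper": 0.92},
    {"slide": [0, 7, 0], "roll": 0, "gripper": 0.91},
    {"slide": [0, 7, 0], "roll": 0, "gripper": 0.91},
    {"slide": [0, 7, 0], "roll": 0, "gripper": 0.91},
    {"slide": [0, 7, 0], "roll": 0, "gripper": 0.91}
  ],
  "newtons": 15
}}

```text
clock: 7.12
position: [0.493, 0.1489, 0.0923]
ee_rot: [0.056, 3.14, 0.003]
force: [-0.8, 5.2, 4.8]
width: 0.912
```

```bash
python3 ov.py s8; python3 go.py
```

```text
t 7.12 pos [493.  148.9  92.3] F [-0.8  5.2  4.8] w 0.912 ang 87.95 z [ 0.001  0.002 -1.   ]
t 7.17 pos [493.  148.9  92.3] F [-0.7  4.9  4.8] w 0.91 ang 87.95 z [ 0.001  0.002 -1.   ]
```

View pics/s8.png

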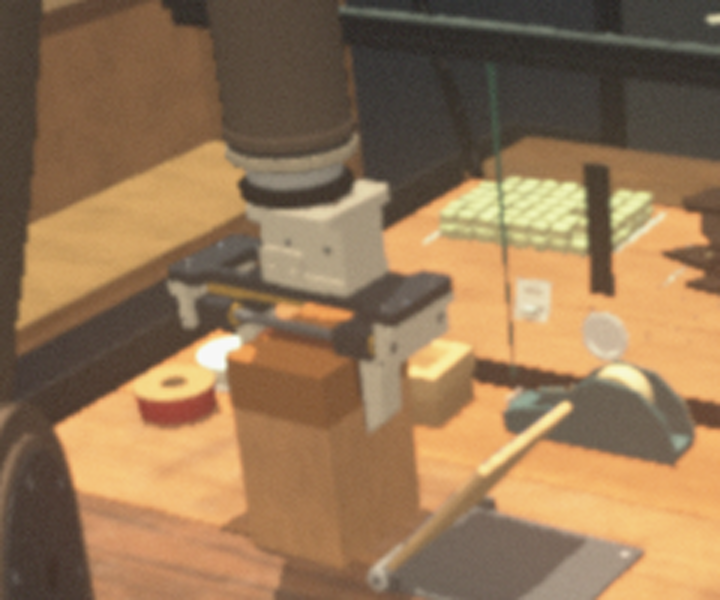

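>>> {"name": "jog_arm", "arguments": {
  "increments": [
    {"slide": [0, -1, 0], "roll": 0, "gripper": 0.91},
    {"slide": [0, -3, 0], "roll": 0, "gripper": 0.91},
    {"slide": [0, -5, 0], "roll": 0, "gripper": 0.91},
    {"slide": [0, -7, 0], "roll": 0, "gripper": 0.91},
    {"slide": [0, -9, 0], "roll": 0, "gripper": 0.91},
    {"slide": [0, -11, 0], "roll": 0, "gripper": 0.91},
    {"slide": [0, -13, 0], "roll": 0, "gripper": 0.91},
    {"slide": [0, -15, 0], "roll": 0, "gripper": 0.91},
    {"slide": [0, -17, 0], "roll": 0, "gripper": 0.91},
    {"slide": [0, -17, 0], "roll": 0, "gripper": 0.91}
  ],
  "newtons": 20
}}

```text
clock: 8.0
position: [0.4927, 0.131, 0.0923]
ee_rot: [0.058, 3.139, 0.002]
force: [-1.0, 5.4, 3.7]
width: 0.91
```

```bash
python3 ov.py s9; python3 go.py
```

```text
t 8.0 pos [492.7 131.   92.3] F [-1.   5.4  3.7] w 0.91 ang 87.88 z [ 0.002  0.001 -1.   ]
t 8.05 pos [492.7 131.1  92.2] F [0.2 5.  3.5] w 0.912 ang 87.89 z [ 0.002  0.001 -1.   ]
```

View pics/s9.png

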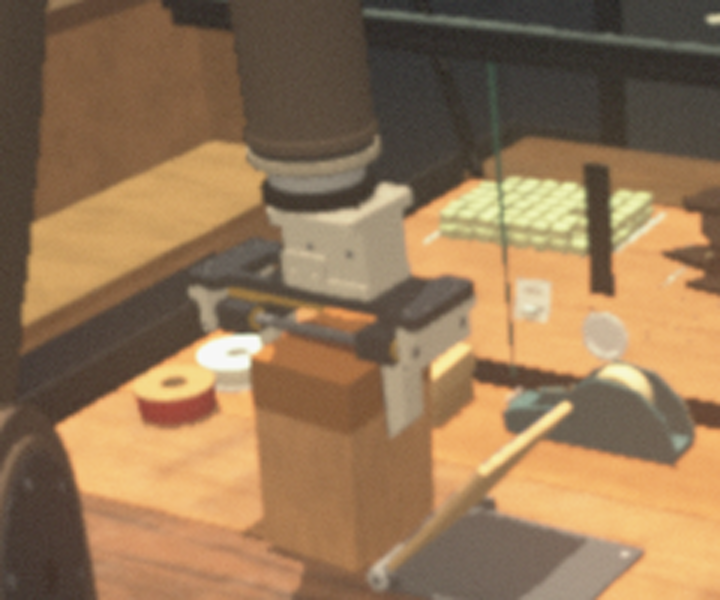

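>>> {"name": "jog_arm", "arguments": {
  "increments": [
    {"slide": [0, -2, 0], "roll": 0, "gripper": 0.91},
    {"slide": [0, -4, 0], "roll": 0, "gripper": 0.91},
    {"slide": [0, -6, 0], "roll": 0, "gripper": 0.91},
    {"slide": [0, -8, 0], "roll": 0, "gripper": 0.91},
    {"slide": [0, -10, 0], "roll": 0, "gripper": 0.91},
    {"slide": [0, -11, 0], "roll": 0, "gripper": 0.91},
    {"slide": [0, -11, 0], "roll": 0, "gripper": 0.91},
    {"slide": [0, -11, 0], "roll": 0, "gripper": 0.91},
    {"slide": [0, -11, 0], "roll": 0, "gripper": 0.91},
    {"slide": [0, -11, 0], "roll": 0, "gripper": 0.91}
  ]
}}

```text
clock: 8.88
position: [0.4924, 0.1204, 0.0923]
ee_rot: [0.057, 3.139, 0.002]
force: [0.0, 5.2, 4.7]
width: 0.909
```

```bash
python3 ov.py s10; python3 go.py
```

```text
t 8.88 pos [492.4 120.4  92.3] F [0.  5.2 4.7] w 0.909 ang 87.91 z [ 0.002  0.002 -1.   ]
t 8.93 pos [492.4 120.4  92.3] F [0.3 6.  4.3] w 0.913 ang 87.91 z [ 0.002  0.002 -1.   ]
```

View pics/s10.png

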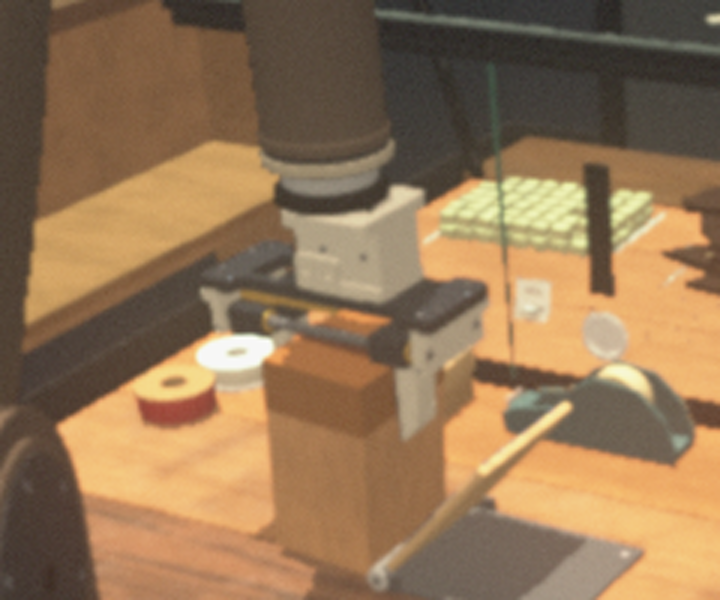

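>>> {"name": "jog_arm", "arguments": {
  "increments": [
    {"slide": [0, -1, 0], "roll": 0, "gripper": 0.91},
    {"slide": [0, -2, 0], "roll": 0, "gripper": 0.91},
    {"slide": [0, -3, 0], "roll": 0, "gripper": 0.91},
    {"slide": [0, -4, 0], "roll": 0, "gripper": 0.91},
    {"slide": [0, -5, 0], "roll": 0, "gripper": 0.91},
    {"slide": [0, -5, 0], "roll": 0, "gripper": 0.91},
    {"slide": [0, -5, 0], "roll": 0, "gripper": 0.91},
    {"slide": [0, -5, 0], "roll": 0, "gripper": 0.91},
    {"slide": [0, -5, 0], "roll": 0, "gripper": 0.91},
    {"slide": [0, -5, 0], "roll": 0, "gripper": 0.91}
  ]
}}

```text
clock: 9.77
position: [0.4923, 0.1155, 0.0923]
ee_rot: [0.057, 3.139, 0.003]
force: [1.0, 5.4, 4.8]
width: 0.91
```

```bash
python3 ov.py s11; python3 go.py
```

```text
t 9.77 pos [492.3 115.5  92.3] F [1.  5.4 4.8] w 0.91 ang 87.91 z [ 0.002  0.002 -1.   ]
t 9.82 pos [492.3 115.5  92.3] F [0.5 6.3 4.4] w 0.91 ang 87.91 z [ 0.002  0.002 -1.   ]
```

View pics/s11.png

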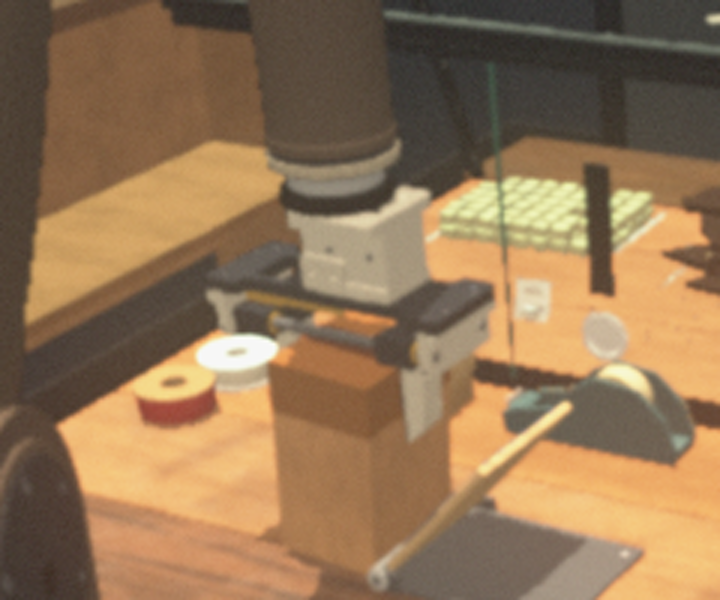

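>>> {"name": "jog_arm", "arguments": {
  "increments": [
    {"slide": [0, -1, 0], "roll": 0, "gripper": 0.91},
    {"slide": [0, -2, 0], "roll": 0, "gripper": 0.91},
    {"slide": [0, -3, 0], "roll": 0, "gripper": 0.91},
    {"slide": [0, -4, 0], "roll": 0, "gripper": 0.91},
    {"slide": [0, -4, 0], "roll": 0, "gripper": 0.91},
    {"slide": [0, -4, 0], "roll": 0, "gripper": 0.91},
    {"slide": [0, -4, 0], "roll": 0, "gripper": 0.91},
    {"slide": [0, -4, 0], "roll": 0, "gripper": 0.91},
    {"slide": [0, -4, 0], "roll": 0, "gripper": 0.91},
    {"slide": [0, -4, 0], "roll": 0, "gripper": 0.91}
  ]
}}

```text
clock: 10.65
position: [0.4923, 0.1124, 0.0925]
ee_rot: [0.056, 3.139, 0.004]
force: [-0.1, 7.8, 5.8]
width: 0.909
```

```bash
python3 ov.py s12; python3 go.py
```

```text
t 10.65 pos [492.3 112.4  92.5] F [-0.1  7.8  5.8] w 0.909 ang 87.94 z [ 0.003  0.003 -1.   ]
t 10.7 pos [492.3 112.4  92.5] F [-0.5  7.5  6.1] w 0.916 ang 87.94 z [ 0.003  0.003 -1.   ]
```

View pics/s12.png

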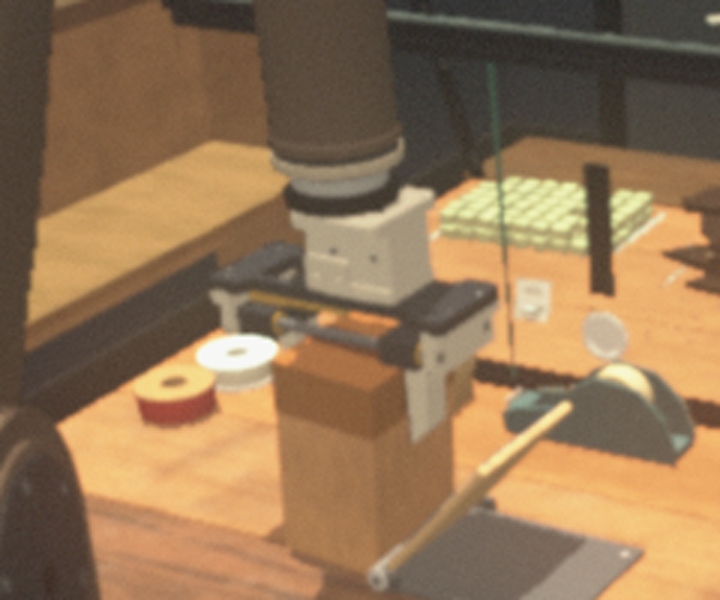

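>>> {"name": "jog_arm", "arguments": {
  "increments": [
    {"slide": [0, 1, 0], "roll": 0, "gripper": 0.94},
    {"slide": [0, 2, 0], "roll": 0, "gripper": 0.97},
    {"slide": [0, 3, 0], "roll": 0, "gripper": 1},
    {"slide": [0, 4, 0], "roll": 0, "gripper": 1},
    {"slide": [0, 5, 0], "roll": 0, "gripper": 1},
    {"slide": [0, 6, 0], "roll": 0, "gripper": 1},
    {"slide": [0, 6, 0], "roll": 0, "gripper": 1},
    {"slide": [0, 6, 0], "roll": 0, "gripper": 1},
    {"slide": [0, 6, 0], "roll": 0, "gripper": 1},
    {"slide": [0, 6, 0], "roll": 0, "gripper": 1}
  ]
}}

```text
clock: 11.53
position: [0.4914, 0.1163, 0.0917]
ee_rot: [-0.058, -3.141, 0.0]
force: [-0.0, 0.7, 0.6]
width: 0.997
```

```bash
python3 ov.py s13; python3 go.py
```

```text
t 11.53 pos [491.4 116.3  91.7] F [-0.   0.7  0.6] w 0.997 ang 87.88 z [-0. -0. -1.]
t 11.58 pos [491.5 116.3  91.8] F [-0.   0.5  0.2] w 0.999 ang 87.88 z [ 0. -0. -1.]
```

View pics/s13.png

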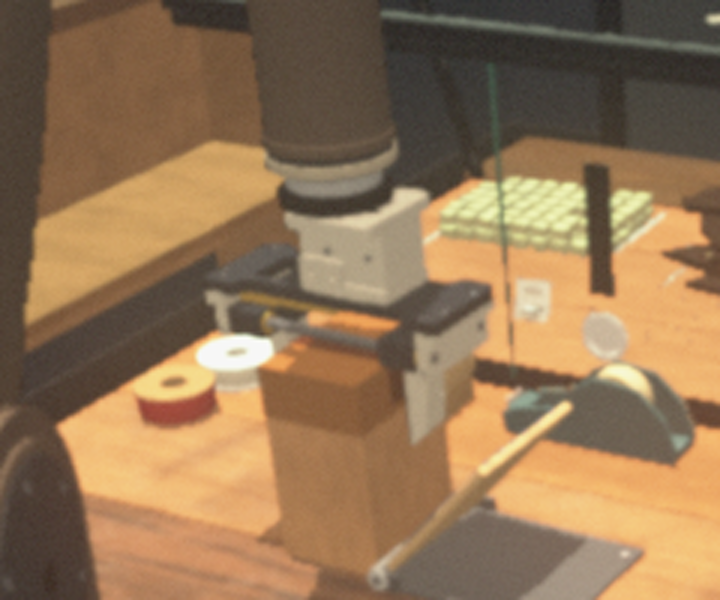

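>>> {"name": "jog_arm", "arguments": {
  "increments": [
    {"slide": [0, 2, -4], "roll": 0, "gripper": 1},
    {"slide": [0, 2, -12], "roll": 0, "gripper": 1},
    {"slide": [0, 2, -22], "roll": 0, "gripper": 1},
    {"slide": [0, 2, -32], "roll": 0, "gripper": 1},
    {"slide": [0, 2, -45], "roll": 0, "gripper": 1},
    {"slide": [0, 2, -60], "roll": 0, "gripper": 1},
    {"slide": [0, 2, -75], "roll": 0, "gripper": 1},
    {"slide": [0, 2, -90], "roll": 0, "gripper": 1},
    {"slide": [0, 2, -105], "roll": 0, "gripper": 1},
    {"slide": [0, 2, -105], "roll": 0, "gripper": 1}
  ]
}}

```text
clock: 12.42
position: [0.4933, 0.1188, 0.2006]
ee_rot: [0.058, 3.136, 0.003]
force: [1.3, -0.4, -0.3]
width: 1.0
```

```bash
python3 go.py 492 250 200; python3 ov.py s14
```

```text
t 12.42 pos [493.3 118.8 200.6] F [ 1.3 -0.4 -0.3] w 1.0 ang 87.87 z [ 0.005  0.002 -1.   ]
slide [  6.2 131.    0.8]
t 12.42 pos [493.3 118.8 200.6] F [ 1.3 -0.4 -0.3] w 1.0 ang 87.87 z [ 0.005  0.002 -1.   ]
```

View pics/s14.png

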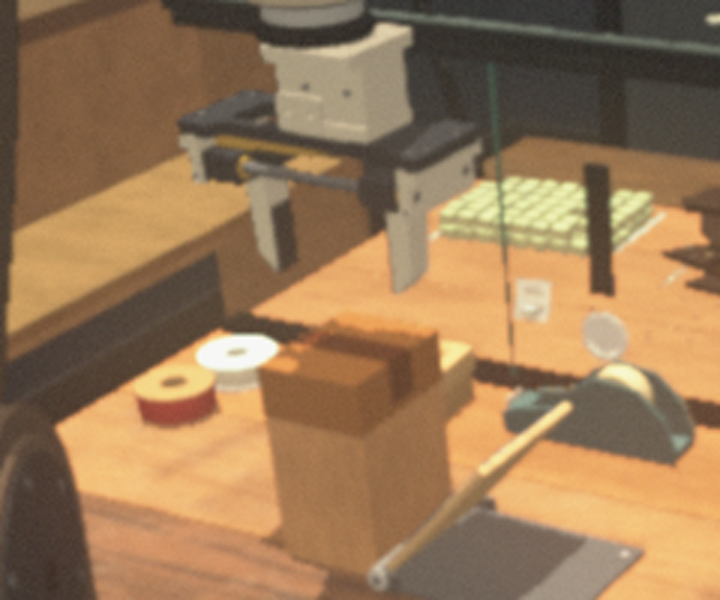

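>>> {"name": "jog_arm", "arguments": {
  "increments": [
    {"slide": [1, 25, 0], "roll": 0.12, "gripper": 0.9},
    {"slide": [2, 50, 0], "roll": 0.24, "gripper": 0.8},
    {"slide": [3, 75, 0], "roll": 0.36, "gripper": 0.7},
    {"slide": [4, 100, 0], "roll": 0.48, "gripper": 0.6},
    {"slide": [5, 120, 0], "roll": 0.6, "gripper": 0.5},
    {"slide": [6, 130, 0], "roll": 0.72, "gripper": 0.5},
    {"slide": [6, 131, 0], "roll": 0.84, "gripper": 0.5},
    {"slide": [6, 131, 0], "roll": 0.96, "gripper": 0.5},
    {"slide": [6, 131, 0], "roll": 1.08, "gripper": 0.5},
    {"slide": [6, 131, 0], "roll": 1.2, "gripper": 0.5}
  ]
}}

```text
clock: 13.3
position: [0.49, 0.2495, 0.1963]
ee_rot: [-1.828, -2.554, 0.001]
force: [-1.0, -0.3, -0.4]
width: 0.502
```

```bash
python3 go.py 494 205 120; python3 ov.py t14 100 190 240 140 top
```

```text
t 13.3 pos [490.  249.5 196.3] F [-1.  -0.3 -0.4] w 0.502 ang 18.81 z [-0.001 -0.001 -1.   ]
slide [-43.4 -10.5  76.4]
t 13.3 pos [490.  249.5 196.3] F [-1.  -0.3 -0.4] w 0.502 ang 18.81 z [-0.001 -0.001 -1.   ]
```

View pics/t14.png

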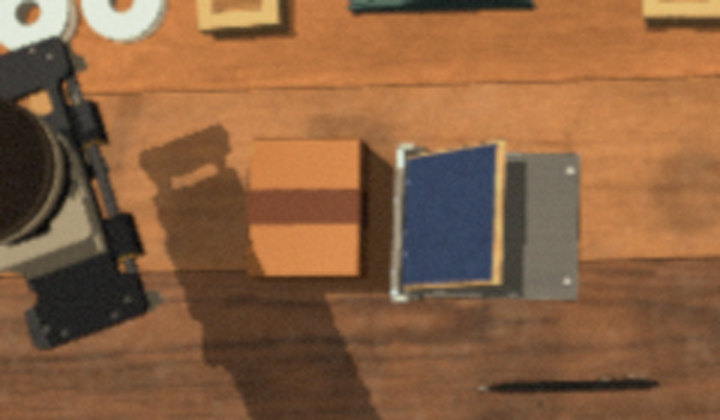

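```bash
python3 - <<'E'
from h import *
d=dict(np.load("t14.npz"))
f=lambda x,y:(100+(x+.5)/3-.5,190+(y+.5)/3-.5)
print((ray(d,[f(249,140),f(361,140),f(361,276),f(248,276)],.15)*1000).round(1).tolist())
print((ray(d,[f(398,145),f(391,300)],.014)*1000).round(1).tolist())
P=wpts(d);m=((P[...,2]>.142)&(P[...,2]<.16));m[:225]=0;m[300:]=0;m[:,:170]=0;m[:,240:]=0
c=max(cv2.findContours(m.astype(np.uint8),0,2)[0],key=cv2.contourArea)
print(cv2.minAreaRect((ray(d,c[:,0],.15)[:,:2]*1000).astype(np.float32)))
d0=dict(np.load("top0.npz"));P0=wpts(d0)
E
```

```text
[[542.5, 161.6, 150.0], [540.2, 79.5, 150.0], [440.7, 79.3, 150.0], [442.9, 161.1, 150.0]]
[[556.4, 75.1, 14.0], [430.3, 81.0, 14.0]]
((491.6437683105469, 121.12104797363281), (83.79199981689453, 100.95359802246094), 88.46185302734375)
```

```bash
python3 go.py 491.5 195 118
```

```text
t 13.35 pos [490.  249.6 196.3] F [1.1 0.7 0.1] w 0.5 ang 18.31 z [-0.001 -0.    -1.   ]
slide [-52.3 -15.6  78.3]
```

>>> {"name": "jog_arm", "arguments": {
  "increments": [
    {"slide": [0, 0, 15], "roll": 0.1, "gripper": 0.5},
    {"slide": [-5, -2, 30], "roll": 0.2, "gripper": 0.5},
    {"slide": [-12, -4, 45], "roll": 0.3, "gripper": 0.5},
    {"slide": [-20, -6, 60], "roll": 0.358, "gripper": 0.5},
    {"slide": [-30, -9, 72], "roll": 0.358, "gripper": 0.5},
    {"slide": [-40, -12, 78], "roll": 0.358, "gripper": 0.5},
    {"slide": [-48, -14, 78], "roll": 0.358, "gripper": 0.5},
    {"slide": [-52, -16, 78], "roll": 0.358, "gripper": 0.5},
    {"slide": [-52, -16, 78], "roll": 0.358, "gripper": 0.5},
    {"slide": [-52, -16, 78], "roll": 0.358, "gripper": 0.5}
  ]
}}

```text
clock: 14.18
position: [0.4928, 0.1955, 0.1195]
ee_rot: [-2.248, -2.195, -0.002]
force: [-0.1, 0.6, 0.5]
width: 0.502
```

```bash
python3 go.py 492 170 120; python3 ov.py s15
```

```text
t 14.18 pos [492.8 195.5 119.5] F [-0.1  0.6  0.5] w 0.502 ang -1.37 z [ 0.001  0.001 -1.   ]
slide [-25.5  -0.2  -0.5]
t 14.18 pos [492.8 195.5 119.5] F [-0.1  0.6  0.5] w 0.502 ang -1.37 z [ 0.001  0.001 -1.   ]
```

View pics/s15.png

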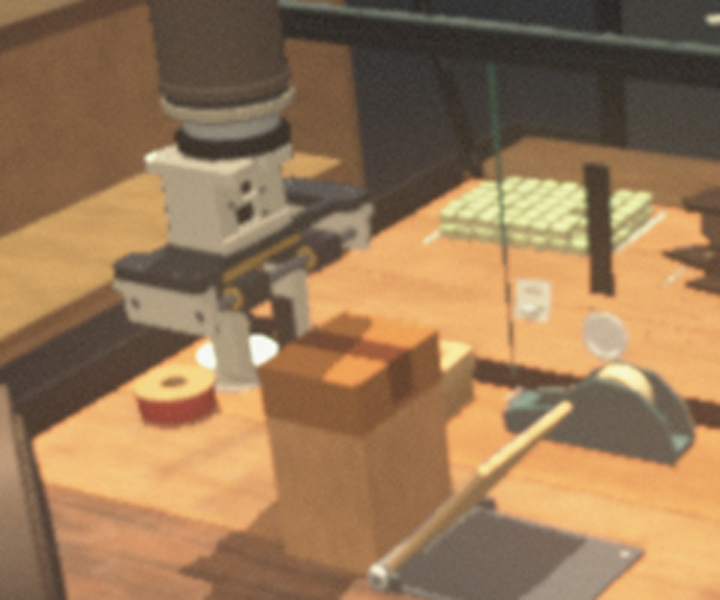

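>>> {"name": "jog_arm", "arguments": {
  "increments": [
    {"slide": [-6, 0, 0], "roll": 0.015, "gripper": 0.5},
    {"slide": [-12, 0, 0], "roll": 0.015, "gripper": 0.5},
    {"slide": [-18, 0, 0], "roll": 0.015, "gripper": 0.5},
    {"slide": [-23, 0, 0], "roll": 0.015, "gripper": 0.5},
    {"slide": [-27, 0, 0], "roll": 0.015, "gripper": 0.5},
    {"slide": [-31, 0, 0], "roll": 0.015, "gripper": 0.5},
    {"slide": [-35, 0, 0], "roll": 0.015, "gripper": 0.5},
    {"slide": [-39, 0, 0], "roll": 0.015, "gripper": 0.5},
    {"slide": [-43, 0, 0], "roll": 0.015, "gripper": 0.5},
    {"slide": [-46, 0, 0], "roll": 0.015, "gripper": 0.5}
  ]
}}

```text
clock: 15.07
position: [0.4913, 0.149, 0.1189]
ee_rot: [-2.265, -2.177, -0.001]
force: [0.2, 3.1, 4.5]
width: 0.496
```

```bash
python3 go.py 492 120 120; python3 ov.py s16
```

```text
t 15.07 pos [491.3 149.  118.9] F [0.2 3.1 4.5] w 0.496 ang -2.25 z [ 0.  0. -1.]
slide [-29.    1.8  -1.1]
t 15.07 pos [491.3 149.  118.9] F [0.2 3.1 4.5] w 0.496 ang -2.25 z [ 0.  0. -1.]
```

View pics/s16.png

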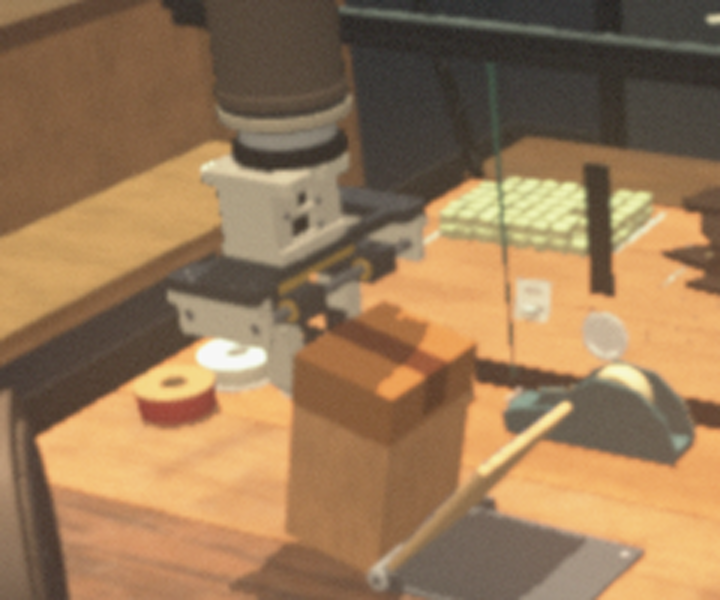

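>>> {"name": "jog_arm", "arguments": {
  "increments": [
    {"slide": [-4, 0, 0], "roll": 0, "gripper": 0.5},
    {"slide": [-8, 0, 0], "roll": 0, "gripper": 0.5},
    {"slide": [-12, 0, 0], "roll": 0, "gripper": 0.5},
    {"slide": [-16, 0, 0], "roll": 0, "gripper": 0.5},
    {"slide": [-19, 0, 0], "roll": 0, "gripper": 0.5},
    {"slide": [-22, 0, 0], "roll": 0, "gripper": 0.5},
    {"slide": [-24, 0, 0], "roll": 0, "gripper": 0.5},
    {"slide": [-26, 0, 0], "roll": 0, "gripper": 0.5},
    {"slide": [-28, 0, 0], "roll": 0, "gripper": 0.5},
    {"slide": [-30, 0, 0], "roll": 0, "gripper": 0.5}
  ]
}}

```text
clock: 15.95
position: [0.4898, 0.1189, 0.1186]
ee_rot: [-2.264, -2.178, 0.001]
force: [-0.0, 0.8, 2.0]
width: 0.5
```

```bash
python3 go.py 492 90 120; python3 ov.py s17
```

```text
t 15.95 pos [489.8 118.9 118.6] F [-0.   0.8  2. ] w 0.5 ang -2.24 z [-0. -0. -1.]
slide [-28.8   3.3  -1.4]
t 15.95 pos [489.8 118.9 118.6] F [-0.   0.8  2. ] w 0.5 ang -2.24 z [-0. -0. -1.]
```

View pics/s17.png

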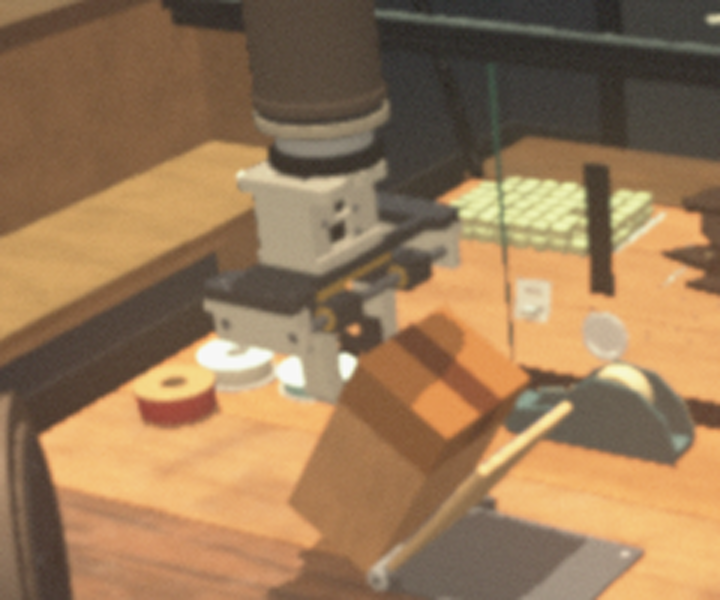

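>>> {"name": "jog_arm", "arguments": {
  "increments": [
    {"slide": [-3, 0, 0], "roll": 0, "gripper": 0.5},
    {"slide": [-6, 0, 0], "roll": 0, "gripper": 0.5},
    {"slide": [-9, 0, 0], "roll": 0, "gripper": 0.5},
    {"slide": [-12, 0, 0], "roll": 0, "gripper": 0.5},
    {"slide": [-14, 0, 0], "roll": 0, "gripper": 0.5},
    {"slide": [-16, 0, 0], "roll": 0, "gripper": 0.5},
    {"slide": [-18, 0, 0], "roll": 0, "gripper": 0.5},
    {"slide": [-18, 0, 0], "roll": 0, "gripper": 0.5},
    {"slide": [-18, 0, 0], "roll": 0, "gripper": 0.5},
    {"slide": [-18, 0, 0], "roll": 0, "gripper": 0.5}
  ]
}}

```text
clock: 16.83
position: [0.4893, 0.1014, 0.1187]
ee_rot: [-2.264, -2.178, -0.0]
force: [0.5, 0.1, -0.2]
width: 0.497
```

```bash
python3 go.py 492 90 120; python3 ov.py s18;python3 ov.py t18 100 190 240 140 top
```

```text
t 16.83 pos [489.3 101.4 118.7] F [ 0.5  0.1 -0.2] w 0.497 ang -2.23 z [-0.  0. -1.]
slide [-11.3   3.1  -1.3]
t 16.83 pos [489.3 101.4 118.7] F [ 0.5  0.1 -0.2] w 0.497 ang -2.23 z [-0.  0. -1.]
t 16.88 pos [489.3 101.4 118.7] F [-0.1  0.6 -0.6] w 0.501 ang -2.23 z [ 0.  0. -1.]
```

View pics/s18.png

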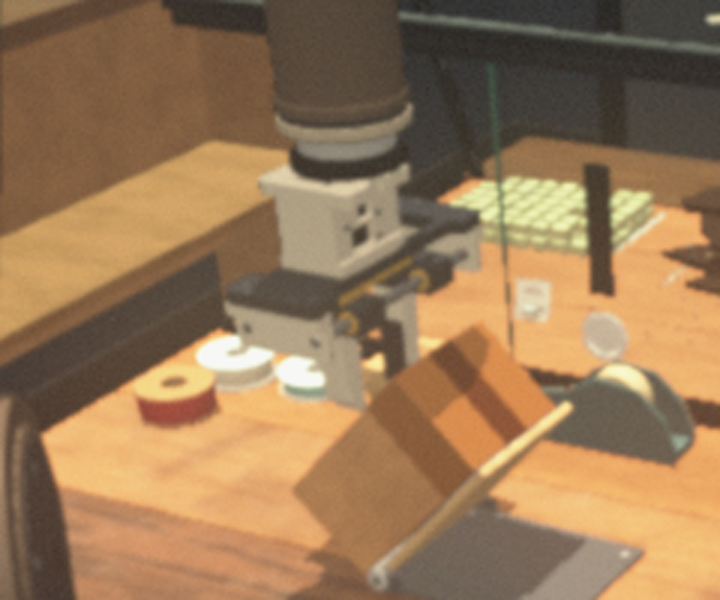

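View pics/t18.png

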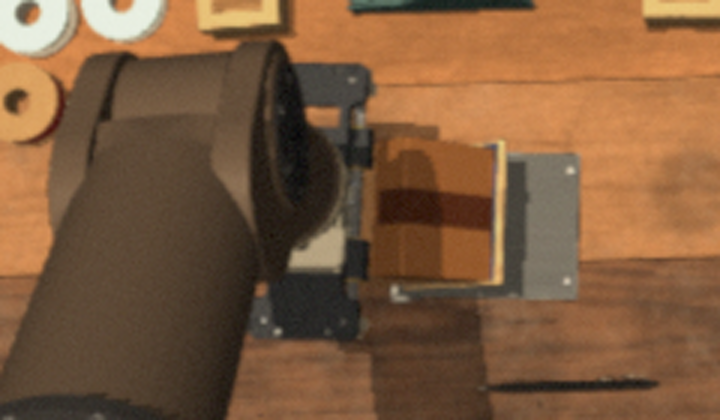

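>>> {"name": "jog_arm", "arguments": {
  "increments": [
    {"slide": [0, 1, -8], "roll": 0, "gripper": 0.5},
    {"slide": [0, 2, -18], "roll": 0, "gripper": 0.5},
    {"slide": [0, 3, -28], "roll": 0, "gripper": 0.5},
    {"slide": [-5, 3, -38], "roll": 0, "gripper": 0.5},
    {"slide": [-12, 3, -42], "roll": 0, "gripper": 0.5},
    {"slide": [-20, 3, -42], "roll": 0, "gripper": 0.5},
    {"slide": [-25, 3, -38], "roll": 0, "gripper": 0.5},
    {"slide": [-26, 3, -34], "roll": 0, "gripper": 0.5},
    {"slide": [-26, 3, -32], "roll": 0, "gripper": 0.5},
    {"slide": [-26, 3, -30], "roll": 0, "gripper": 0.5}
  ]
}}

```text
clock: 17.77
position: [0.4908, 0.075, 0.1479]
ee_rot: [-2.264, -2.177, 0.002]
force: [0.3, 0.2, 0.1]
width: 0.499
```

```bash
python3 go.py 492 70 145; python3 ov.py s19
```

```text
t 17.77 pos [490.8  75.  147.9] F [0.3 0.2 0.1] w 0.499 ang -2.26 z [-0.001 -0.    -1.   ]
slide [-5.   1.4  2.9]
t 17.77 pos [490.8  75.  147.9] F [0.3 0.2 0.1] w 0.499 ang -2.26 z [-0.001 -0.    -1.   ]
```

View pics/s19.png

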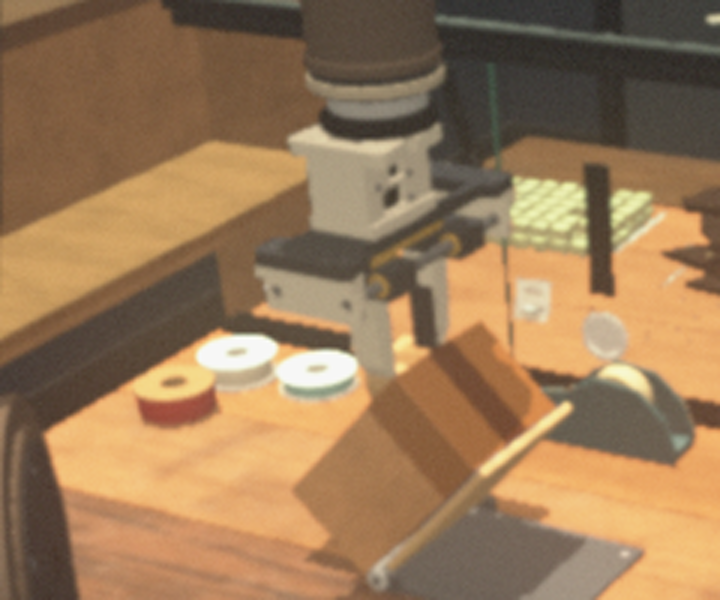

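>>> {"name": "jog_arm", "arguments": {
  "increments": [
    {"slide": [-2, 0, 1], "roll": 0, "gripper": 0.5},
    {"slide": [-4, 0, 2], "roll": 0, "gripper": 0.5},
    {"slide": [-6, 0, 2.5], "roll": 0, "gripper": 0.5},
    {"slide": [-7, 0, 3], "roll": 0, "gripper": 0.5},
    {"slide": [-8, 0, 3], "roll": 0, "gripper": 0.5},
    {"slide": [-9, 0, 3], "roll": 0, "gripper": 0.5},
    {"slide": [-10, 0, 3.5], "roll": 0, "gripper": 0.5},
    {"slide": [-11, 0, 3.5], "roll": 0, "gripper": 0.5},
    {"slide": [-12, 0, 3.5], "roll": 0, "gripper": 0.5},
    {"slide": [-13, 0, 4], "roll": 0, "gripper": 0.5}
  ]
}}

```text
clock: 18.65
position: [0.4908, 0.0621, 0.1448]
ee_rot: [2.264, 2.178, 0.0]
force: [-0.6, 3.9, 2.5]
width: 0.498
```

```bash
python3 go.py 492 53 143; python3 ov.py s20
```

```text
t 18.65 pos [490.8  62.1 144.8] F [-0.6  3.9  2.5] w 0.498 ang -2.24 z [ 0.  0. -1.]
slide [-9.   1.5  1.8]
t 18.65 pos [490.8  62.1 144.8] F [-0.6  3.9  2.5] w 0.498 ang -2.24 z [ 0.  0. -1.]
```

View pics/s20.png

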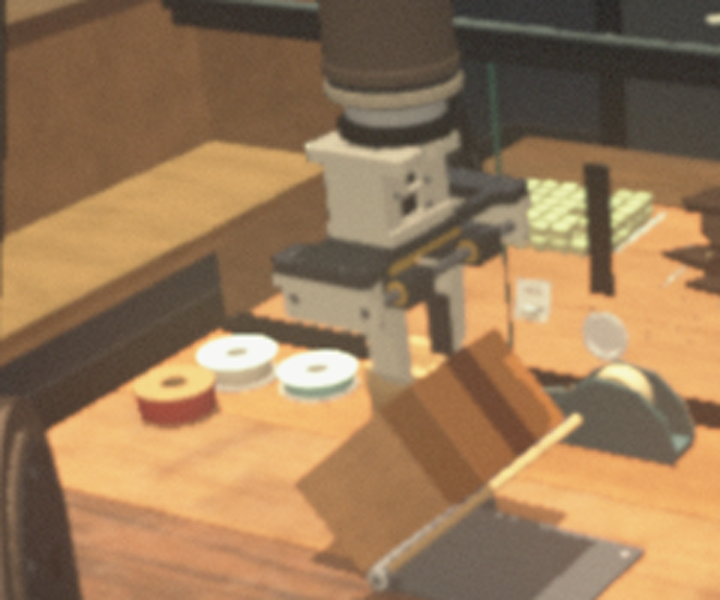

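>>> {"name": "jog_arm", "arguments": {
  "increments": [
    {"slide": [-3, 0, 0.7], "roll": 0, "gripper": 0.5},
    {"slide": [-6, 0, 1.4], "roll": 0, "gripper": 0.5},
    {"slide": [-9, 0, 2.1], "roll": 0, "gripper": 0.5},
    {"slide": [-12, 0, 2.9], "roll": 0, "gripper": 0.5},
    {"slide": [-15, 0, 3.6], "roll": 0, "gripper": 0.5},
    {"slide": [-18, 0, 4.5], "roll": 0, "gripper": 0.5},
    {"slide": [-20.5, 0, 5.3], "roll": 0, "gripper": 0.5},
    {"slide": [-23, 0, 6.1], "roll": 0, "gripper": 0.5},
    {"slide": [-25.5, 0, 6.9], "roll": 0, "gripper": 0.5},
    {"slide": [-27.5, 0, 7.7], "roll": 0, "gripper": 0.5}
  ]
}}

```text
clock: 19.53
position: [0.4897, 0.0343, 0.1369]
ee_rot: [2.265, 2.177, -0.0]
force: [0.0, 3.8, 1.3]
width: 0.498
```

```bash
python3 go.py 492 0 117; python3 ov.py s21
```

```text
t 19.53 pos [489.7  34.3 136.9] F [0.  3.8 1.3] w 0.498 ang -2.25 z [ 0. -0. -1.]
slide [-34.2   3.6  19.9]
t 19.53 pos [489.7  34.3 136.9] F [0.  3.8 1.3] w 0.498 ang -2.25 z [ 0. -0. -1.]
```

View pics/s21.png

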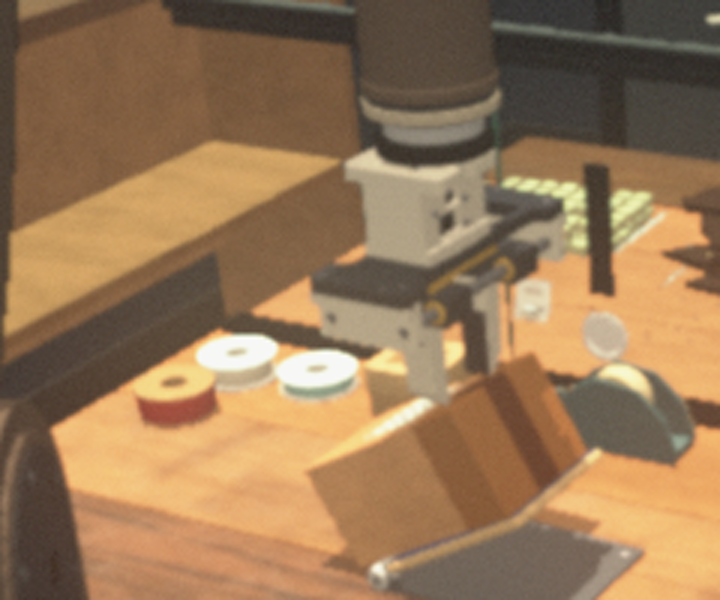

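>>> {"name": "jog_arm", "arguments": {
  "increments": [
    {"slide": [-2, 0, 1.5], "roll": 0, "gripper": 0.5},
    {"slide": [-4, 0, 3.2], "roll": 0, "gripper": 0.5},
    {"slide": [-6, 0, 5], "roll": 0, "gripper": 0.5},
    {"slide": [-8, 0, 6.5], "roll": 0, "gripper": 0.5},
    {"slide": [-10, 0, 8], "roll": 0, "gripper": 0.5},
    {"slide": [-12, 0, 9.5], "roll": 0, "gripper": 0.5},
    {"slide": [-14, 0, 11], "roll": 0, "gripper": 0.5},
    {"slide": [-16, 0, 12.5], "roll": 0, "gripper": 0.5},
    {"slide": [-18, 0, 14], "roll": 0, "gripper": 0.5},
    {"slide": [-19, 0, 15], "roll": 0, "gripper": 0.5}
  ]
}}

```text
clock: 20.42
position: [0.4897, 0.0133, 0.1227]
ee_rot: [2.265, 2.174, -0.0]
force: [-1.8, -5.0, 11.7]
width: 0.501
```

```bash
python3 go.py 492 0 117; python3 ov.py s22
```

```text
t 20.42 pos [489.7  13.3 122.7] F [-1.8 -5.  11.7] w 0.501 ang -2.34 z [ 0.002 -0.002 -1.   ]
slide [-13.2   2.9   5.7]
t 20.42 pos [489.7  13.3 122.7] F [-1.8 -5.  11.7] w 0.501 ang -2.34 z [ 0.002 -0.002 -1.   ]
```

View pics/s22.png

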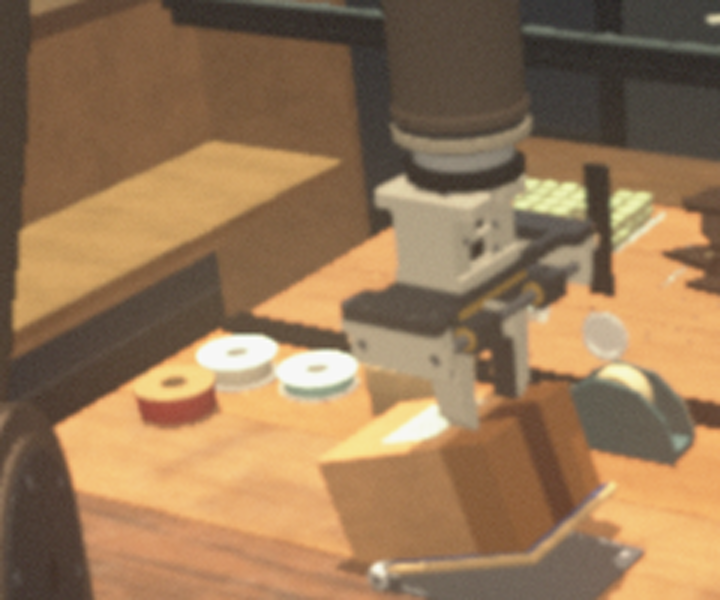

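>>> {"name": "jog_arm", "arguments": {
  "increments": [
    {"slide": [-3.5, 0, 1.5], "roll": 0, "gripper": 0.5},
    {"slide": [-7, 0, 3], "roll": 0, "gripper": 0.5},
    {"slide": [-9.5, 0, 5], "roll": 0, "gripper": 0.5},
    {"slide": [-12, 0, 7], "roll": 0, "gripper": 0.5},
    {"slide": [-14, 0, 9], "roll": 0, "gripper": 0.5},
    {"slide": [-16, 0, 11], "roll": 0, "gripper": 0.5},
    {"slide": [-18, 0, 12.5], "roll": 0, "gripper": 0.5},
    {"slide": [-20, 0, 14], "roll": 0, "gripper": 0.5},
    {"slide": [-21, 0, 15], "roll": 0, "gripper": 0.5},
    {"slide": [-22, 0, 16], "roll": 0, "gripper": 0.5}
  ]
}}

```text
clock: 21.3
position: [0.4885, -0.0068, 0.106]
ee_rot: [2.264, 2.177, 0.0]
force: [1.7, -2.5, 5.1]
width: 0.494
```

```bash
python3 go.py 492 -20 96; python3 ov.py s23
```

```text
t 21.3 pos [488.5  -6.8 106. ] F [ 1.7 -2.5  5.1] w 0.494 ang -2.26 z [ 0.001 -0.    -1.   ]
slide [-13.1   4.   10. ]
t 21.3 pos [488.5  -6.8 106. ] F [ 1.7 -2.5  5.1] w 0.494 ang -2.26 z [ 0.001 -0.    -1.   ]
```

View pics/s23.png

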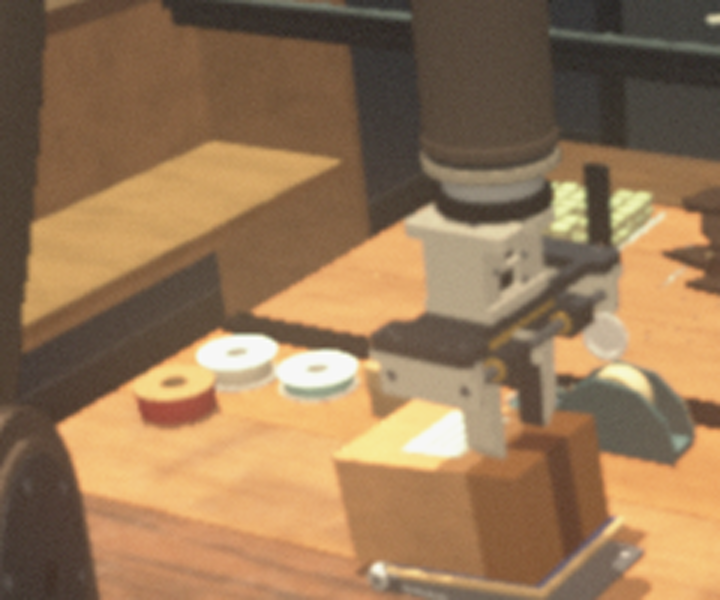

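>>> {"name": "jog_arm", "arguments": {
  "increments": [
    {"slide": [-1.5, 0, 1], "roll": 0, "gripper": 0.5},
    {"slide": [-3, 0, 2], "roll": 0, "gripper": 0.5},
    {"slide": [-4.5, 0, 3], "roll": 0, "gripper": 0.5},
    {"slide": [-6, 0, 4], "roll": 0, "gripper": 0.5},
    {"slide": [-7, 0, 5], "roll": 0, "gripper": 0.5},
    {"slide": [-8, 0, 6], "roll": 0, "gripper": 0.5},
    {"slide": [-9, 0, 7], "roll": 0, "gripper": 0.5},
    {"slide": [-10, 0, 8], "roll": 0, "gripper": 0.5},
    {"slide": [-10, 0, 8.5], "roll": 0, "gripper": 0.5},
    {"slide": [-10, 0, 9], "roll": 0, "gripper": 0.5}
  ]
}}

```text
clock: 22.18
position: [0.4873, -0.0167, 0.0969]
ee_rot: [-2.265, -2.177, 0.001]
force: [-0.8, -2.6, 4.9]
width: 0.5
```

```bash
python3 go.py 492 -20 96; python3 ov.py s24
```

```text
t 22.18 pos [487.3 -16.7  96.9] F [-0.8 -2.6  4.9] w 0.5 ang -2.26 z [-0.001 -0.    -1.   ]
slide [-3.1  4.8  0.9]
t 22.18 pos [487.3 -16.7  96.9] F [-0.8 -2.6  4.9] w 0.5 ang -2.26 z [-0.001 -0.    -1.   ]
```

View pics/s24.png

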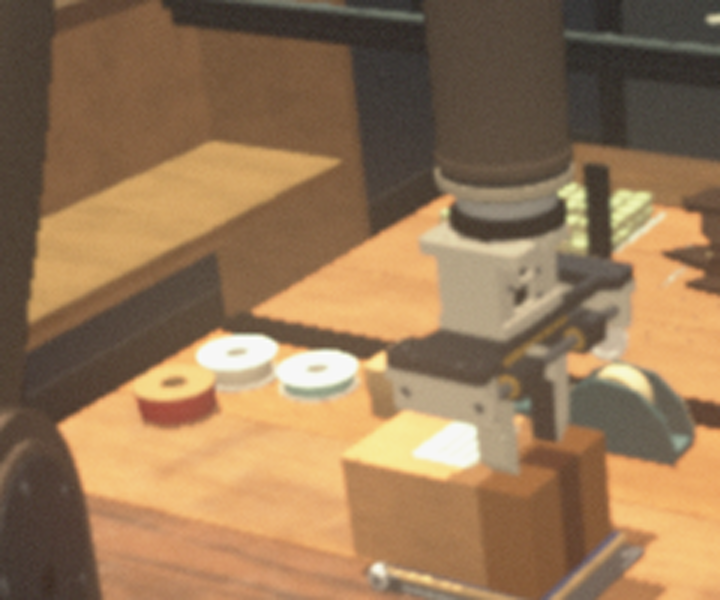

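Almost flat; press further in small steps, watching the force.

>>> {"name": "jog_arm", "arguments": {
  "increments": [
    {"slide": [-0.5, 0, 0.5], "roll": 0, "gripper": 0.5},
    {"slide": [-1, 0, 1], "roll": 0, "gripper": 0.5},
    {"slide": [-1.5, 0, 1.5], "roll": 0, "gripper": 0.5},
    {"slide": [-2, 0, 2], "roll": 0, "gripper": 0.5},
    {"slide": [-2, 0, 2.5], "roll": 0, "gripper": 0.5},
    {"slide": [-2, 0, 2.5], "roll": 0, "gripper": 0.5},
    {"slide": [-2, 0, 2.5], "roll": 0, "gripper": 0.5},
    {"slide": [-2, 0, 2.5], "roll": 0, "gripper": 0.5},
    {"slide": [-2, 0, 2.5], "roll": 0, "gripper": 0.5},
    {"slide": [-2, 0, 2.5], "roll": 0, "gripper": 0.5}
  ]
}}

```text
clock: 23.07
position: [0.4879, -0.018, 0.0945]
ee_rot: [2.264, 2.178, 0.001]
force: [-0.8, -0.9, -1.1]
width: 0.501
```

```bash
python3 go.py 492 -20 96
```

```text
t 23.07 pos [487.9 -18.   94.5] F [-0.8 -0.9 -1.1] w 0.501 ang -2.22 z [ 0.  0. -1.]
slide [-1.8  4.1 -1.5]
```

>>> {"name": "jog_arm", "arguments": {
  "increments": [
    {"slide": [0, 0, 0.3], "roll": 0, "gripper": 0.5},
    {"slide": [0, 0, 0.6], "roll": 0, "gripper": 0.5},
    {"slide": [0, 0, 0.9], "roll": 0, "gripper": 0.5},
    {"slide": [0, 0, 1], "roll": 0, "gripper": 0.5},
    {"slide": [0, 0, 1], "roll": 0, "gripper": 0.5},
    {"slide": [0, 0, 1], "roll": 0, "gripper": 0.5},
    {"slide": [0, 0, 1], "roll": 0, "gripper": 0.5},
    {"slide": [0, 0, 1], "roll": 0, "gripper": 0.5},
    {"slide": [0, 0, 1], "roll": 0, "gripper": 0.5},
    {"slide": [0, 0, 1], "roll": 0, "gripper": 0.5}
  ]
}}

```text
clock: 23.9
position: [0.4879, -0.0182, 0.0942]
ee_rot: [2.264, 2.178, 0.001]
force: [-3.5, -0.6, 11.6]
width: 0.503
```

```bash
python3 go.py 492 -20 96; python3 ov.py s25; python3 ov.py t25 100 190 240 140 top
```

```text
t 23.9 pos [487.9 -18.2  94.2] F [-3.5 -0.6 11.6] w 0.503 ang -2.24 z [ 0.001  0.001 -1.   ]
slide [-1.7  4.2 -1.8]
t 23.9 pos [487.9 -18.2  94.2] F [-3.5 -0.6 11.6] w 0.503 ang -2.24 z [ 0.001  0.001 -1.   ]
t 23.95 pos [487.9 -18.2  94.2] F [-3.5  0.6 11.8] w 0.501 ang -2.23 z [ 0.001  0.001 -1.   ]
```

View pics/s25.png

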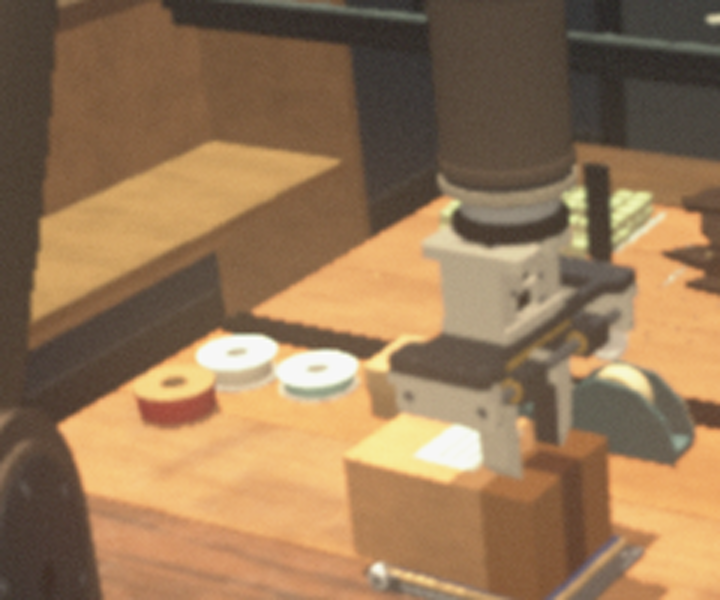

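>>> {"name": "jog_arm", "arguments": {
  "increments": [
    {"slide": [0, 0, 0.1], "roll": 0, "gripper": 0.5},
    {"slide": [0, 0, 0.2], "roll": 0, "gripper": 0.5},
    {"slide": [0, 0, 0.3], "roll": 0, "gripper": 0.5},
    {"slide": [0, 0, 0.3], "roll": 0, "gripper": 0.5},
    {"slide": [0, 0, 0.3], "roll": 0, "gripper": 0.5},
    {"slide": [0, 0, 0.3], "roll": 0, "gripper": 0.5},
    {"slide": [0, 0, 0.3], "roll": 0, "gripper": 0.5},
    {"slide": [0, 0, 0.3], "roll": 0, "gripper": 0.5},
    {"slide": [0, 0, 0.3], "roll": 0, "gripper": 0.5},
    {"slide": [0, 0, 0.3], "roll": 0, "gripper": 0.5}
  ]
}}

```text
clock: 24.83
position: [0.488, -0.0182, 0.0941]
ee_rot: [2.264, 2.178, 0.002]
force: [-3.6, 1.3, 15.4]
width: 0.5
```

```bash
python3 go.py; python3 - <<'E'
from h import *
d=dict(np.load("t25.npz"));P=wpts(d)
for v in(245,262,278): print(v,[(u,*(P[v,u]*1000).round().astype(int).tolist()) for u in range(210,300,5)])
E
```

```text
t 24.83 pos [488.  -18.2  94.1] F [-3.6  1.3 15.4] w 0.5 ang -2.24 z [ 0.001  0.001 -1.   ]
245 [(210, 465, 17, 554), (215, 464, 8, 561), (220, 463, 0, 564), (225, 463, -7, 564), (230, 463, -14, 564), (235, 463, -20, 561), (240, 464, -27, 557), (245, 464, -33, 552), (250, 465, -39, 546), (255, 465, -46, 541), (260, 465, -54, 543), (265, 465, -61, 542), (270, 469, -65, 507), (275, 472, -70, 486), (280, 513, -55, 183), (285, 535, -54, 18), (290, 537, -66, 4), (295, 537, -78, 1)]
262 [(210, 436, 8, 595), (215, 436, 1, 597), (220, 360, -141, 1307), (225, 436, -12, 595), (230, 437, -18, 588), (235, 437, -24, 584), (240, 437, -30, 581), (245, 438, -36, 572), (250, 438, -42, 563), (255, 439, -47, 553), (260, 440, -54, 546), (265, 443, -58, 518), (270, 446, -62, 484), (275, 464, -54, 308), (280, 486, -47, 92), (285, 494, -53, 16), (290, 494, -65, 5), (295, 495, -77, -2)]
278 [(210, 413, 2, 624), (215, 413, -4, 621), (220, 413, -11, 621), (225, 413, -16, 614), (230, 413, -22, 612), (235, 413, -27, 605), (240, 414, -33, 599), (245, 414, -38, 590), (250, 415, -43, 576), (255, 416, -48, 561), (260, 418, -52, 533), (265, 422, -53, 476), (270, 438, -40, 260), (275, 437, -50, 259), (280, 443, -54, 184), (285, 455, -52, 12), (290, 456, -64, 1), (295, 455, -76, 1)]
```

View pics/t25.png

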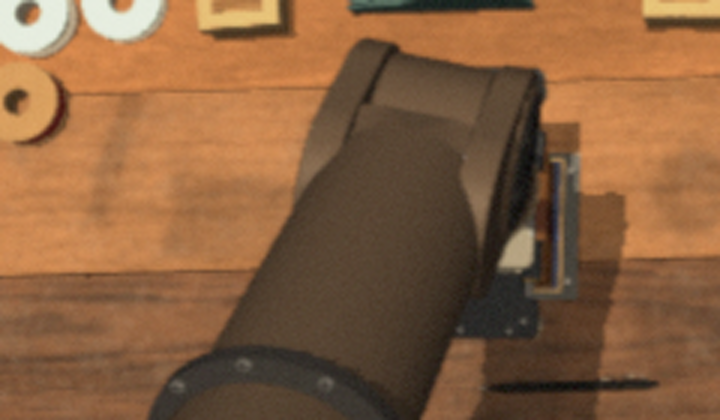

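>>> {"name": "jog_arm", "arguments": {
  "increments": [
    {"slide": [0, 0, 0.3], "roll": 0, "gripper": 0.5},
    {"slide": [0, 0, -0.5], "roll": 0, "gripper": 0.5},
    {"slide": [0, 0, -3], "roll": 0, "gripper": 0.5},
    {"slide": [0, 0, -10], "roll": 0, "gripper": 0.5},
    {"slide": [0, 0, -25], "roll": 0, "gripper": 0.5},
    {"slide": [30, 0, -40], "roll": 0, "gripper": 0.5},
    {"slide": [65, 0, -60], "roll": 0, "gripper": 0.5},
    {"slide": [105, 0, -60], "roll": 0, "gripper": 0.5},
    {"slide": [145, 0, -60], "roll": 0, "gripper": 0.5},
    {"slide": [185, 0, -60], "roll": 0, "gripper": 0.5}
  ]
}}

```text
clock: 25.67
position: [0.495, 0.1685, 0.1543]
ee_rot: [2.265, 2.177, 0.002]
force: [0.7, -0.2, -0.5]
width: 0.497
```

```bash
python3 go.py; python3 ov.py s26; python3 ov.py t26 100 190 240 140 top; python3 - <<'E'
from h import *
d=dict(np.load("t26.npz"));P=wpts(d)
for v in(248,262,278): print(v,[(u,*(P[v,u]*1000).round().astype(int).tolist()) for u in range(220,300,5)])
E
```

```text
t 25.67 pos [495.  168.5 154.3] F [ 0.7 -0.2 -0.5] w 0.497 ang -2.27 z [ 0.001  0.001 -1.   ]
t 25.67 pos [495.  168.5 154.3] F [ 0.7 -0.2 -0.5] w 0.497 ang -2.27 z [ 0.001  0.001 -1.   ]
t 25.72 pos [494.5 178.5 153.7] F [1.4 9.8 0.4] w 0.499 ang -1.72 z [ 0.001  0.005 -1.   ]
248 [(220, 522, 90, 94), (225, 521, 78, 95), (230, 521, 67, 94), (235, 521, 56, 92), (240, 521, 44, 92), (245, 520, 33, 95), (250, 520, 21, 93), (255, 520, 10, 91), (260, 519, -2, 95), (265, 519, -13, 95), (270, 519, -25, 94), (275, 518, -36, 94), (280, 518, -48, 94), (285, 528, -54, 16), (290, 530, -65, 0), (295, 529, -77, -1)]
262 [(220, 489, 89, 97), (225, 489, 79, 93), (230, 489, 67, 93), (235, 488, 55, 96), (240, 488, 44, 95), (245, 488, 33, 93), (250, 488, 21, 95), (255, 488, 10, 92), (260, 487, -2, 95), (265, 487, -13, 92), (270, 486, -24, 95), (275, 486, -36, 96), (280, 486, -47, 94), (285, 494, -53, 11), (290, 494, -65, 5), (295, 495, -77, 0)]
278 [(220, 453, 90, 93), (225, 453, 79, 92), (230, 453, 68, 89), (235, 452, 56, 90), (240, 452, 45, 89), (245, 452, 33, 92), (250, 451, 21, 96), (255, 451, 11, 91), (260, 451, 0, 87), (265, 450, -13, 95), (270, 450, -24, 94), (275, 450, -35, 94), (280, 449, -46, 92), (285, 455, -53, 15), (290, 456, -64, 1), (295, 455, -76, -3)]
```

View pics/s26.png

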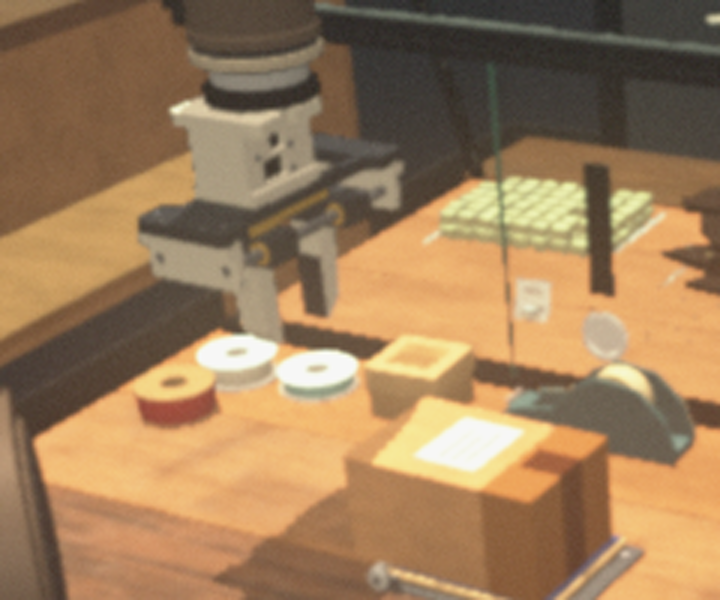

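View pics/t26.png

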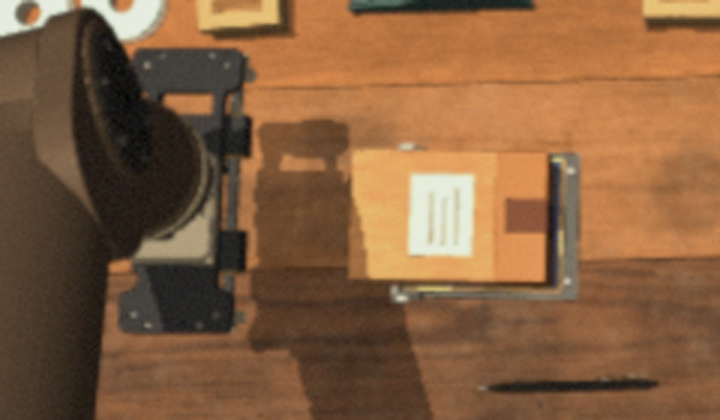

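```bash
python3 - <<'E'
from h import *
d=dict(np.load("t26.npz"));P=wpts(d)
m=((P[...,2]>.08)&(P[...,2]<.11));m[:225]=0;m[300:]=0;m[:,:190]=0;m[:,300:]=0
c=max(cv2.findContours(m.astype(np.uint8),0,2)[0],key=cv2.contourArea)
r=cv2.minAreaRect((ray(d,c[:,0],.094)[:,:2]*1000).astype(np.float32));print(r)
O=np.array([493,78.7]);a=np.radians(-2.3);Y=np.array([np.cos(a),np.sin(a)]);X=np.array([np.sin(a),-np.cos(a)])
v=np.array(r[0])-O;print("cradle x,y",v@X,v@Y)
Z=P[m];A=np.c_[Z[:,:2],np.ones(len(Z))];k=np.linalg.lstsq(A,Z[:,2],rcond=None)[0];print("tilt",k[:2],"meanz",Z[:,2].mean())
E
python3 go.py
```

```text
((488.7241516113281, 23.124046325683594), (153.09576416015625, 101.31819915771484), 87.78488159179688)
cradle x,y 55.70277887495192 -2.042041101663256
tilt [ 0.00186824 -0.0008022 ] meanz 0.09318544644479439
t 25.77 pos [494.4 174.6 153.4] F [ 0.2 -0.6  0.1] w 0.501 ang -1.67 z [ 0.     0.003 -1.   ]
```

```bash
python3 -c "
from cell import arm
print(arm.sign_off()); s=arm.observe(); print(s['clock'],s['force'].round(1))"
```

```text
the job is handed in; nothing more can be done
None
the job is handed in; nothing more can be done
```

The carton is flat on the lowered backrest with its label up. I handed the job in at about 26 s, and no verdict was reported.

**What I did:** I slid the carton upright to the sill, tipped it onto the backrest and pressed both down gently. I held it pressed at about 12 to 15 N (wrist reading) for well over half a second, then withdrew.

**Last checks, from the top camera:**

| Check | Measured | Required |
|---|---|---|
| Carton centre behind the sill | about 56 mm | 35 to 85 mm |
| Offset across the cradle | about -2 mm | within 22 mm |
| Squareness to the cradle | within about 0.01 rad | within 0.17 rad |
| Label face tilt | about 0.002 rad | up to about 0.12 rad |
| Label face height | about 93 mm | 94 mm when lying flat |
| Wrist force after withdrawing | about 0 N | not touching |

**What differed or could not be confirmed:**
- **Tool position for the slide:** with the tool always pointing down, the gripper's body kept the fingers from pushing below 45 mm. I slid the carton with the open fingers straddling its depth, about 90 mm up.
- **First slide attempt:** with only 3 N of finger force, the carton forced the fingers fully open and tilted by roughly 0.12 to 0.15 rad. I backed off and repeated it with the opening held at about 84 mm, a few mm wider than the carton. That kept the tilt to about 0.06 rad by eye, but the fingers did touch both faces.
- **Backrest:** its angle was not read directly. I take it as flat because the carton on it is level.
- **Bystanders:** I did not re-measure them. Nothing passed close to them, and the ones in my views looked unmoved.

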